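Line up a cobalt line blend on the sample rail

ROBOT

A 6-joint arm with a two-finger parallel gripper is mounted at the origin on a cart in front of the work surface, level with it; the furniture and walls round the work are solid. World frame = base frame: x ahead of the robot, y to its left, z up, the work surface at z = 0. Lengths are in m, angles in degrees, forces in N, time in s.
With the tool pointing down it reaches from about 0.4 to 0.825 m from the base axis. Payload 7 kg.
Tool frame: the origin (TCP) lies at the very end of the fingers, on their centre line; the grasp point (between the pads) lies r.hold_point_z behind it (r.hold_point_z is the distance from the TCP to the grasp point, in m); z points along the fingers, y is the direction in which the jaws open and shut (so a half turn about z gives the same grasp; the last joint's range is limited). The gripper opens to 88 mm and grips with 3 to 60 N. Pads are 19 mm wide; open, the fingers measure 130 mm over their backs; the gripper's body (78 mm by 193 mm) begins 47 mm behind the grasp point.
Start: joints at [84.116, 20.546, 0.682, 0, -70.136, -16.507], TCP at [0.257, 0.624, 0.227] pointing down, gripper open.
Joint ranges: [-176.03, 176.03], [-82.01, 121.73], [-58.28, 71.71], [-173.87, 95.51], [-174.79, -0.11], [-173.66, 173.66]. Speed limits (degrees/s): [136.94, 136.94, 172.46, 180, 180, 180].

INTERFACE

Orientations are given as [roll, pitch, yaw] about the fixed x, y, z axes, in that order (R = Rz(yaw) Ry(pitch) Rx(roll)).
In Python, from plant import r, vision gives the robot as it stands.
- The arm moves only by the tool play_rows, never from a script. Its argument "motion" is a list that holds one entry, the list of rows, each a list of 7 numbers: the shift along the tool's x, y, z in cm, then the turn, a rotation vector about the tool's x, y, z in degrees, then the finger opening in cm, from 0 to 8.76. A call has exactly 8 rows; each row shifts and turns the commanded pose from where the row before left it, along the tool's axes as they then stand; what a row does not reach is not made up. A row lasts 1/10 s, in which the tool goes at most 50 mm and 8.59 degrees, less where a joint would pass 70% of its speed; a pose out of reach is approached as far as the arm can. A call with a gripper value outside its range is refused whole. The fingers move at their own pace and stop on an object; "newtons" is the grip in N (left out, the last holds). Time passes only in rows, so rows that do not move let the fingers close, or fill a call up. It gives the time, the measured TCP pose, the force and the opening at its end, in the units of the state.
- r.get_state(): the state, without advancing time (a new reading comes with each control period).
- vision.capture(name): name is "side" or "top" or "wrist"; returns a dict with "pixels" (420x560x3 uint8, blue, green, red), "camera_matrix" (3x3 intrinsics, pixels), "extrinsics" (4x4, takes a point from camera to world coordinates); the wrist camera has in their place "T_tool_cam" (4x4, takes a point from camera to tool coordinates, whose origin is the TCP and whose axes are the flange's). Camera axes: x right, y up, looking along -z (the intrinsics and any distortion apply to the point x, -y, -z); pixel columns grow to the right and rows downward; lengths in m; the calibration is good to about 2 mm. The wrist camera is an equidistant fisheye: a pixel r from the principal point sees the ray r / f radians off the axis. A picture is of the moment at which its call begins: read the wrist's pose just before it. There is no depth.
- r.close_job(): hands the job in, once; it reports no verdict.
The state is a dict: "time_s": time; "joints": joint angles; "qd": joint speeds; "joint_torque": joint torques, N m; "tcp_pos": TCP position; "eef_rot": TCP orientation; "contact_force": force on the tool from outside, world axes, zero at the start; "moment": the same for the moment, N m; "gripper_width": finger opening in m.
Only numpy, scipy, OpenCV 4.12 (cv2) and the standard library are available. Lean on these libraries where they do the work, as an engineer would, in place of code of your own. Each camera call takes 0.05 s, during which the arm holds its last target.

TASK

The four blue ceramic test bars have been sanded and are still held in the jig: lift the red ratchet pawl, slide the clamp bar right back and leave it back, then take the bars out. Lay each flat in its own pocket of the wooden sample rail, between the white bar and the almost black bar that lie in its end pockets, so that the row of six runs in order of shade from white through pale and deep blue to the darkest; leave the two end bars where they are.

Things in the scene. Friction and masses are not known exactly. Their poses are not given: they have to be found in the camera images.
- bar_pale: ceramic test bar, the palest blue of the four loose ones (sky blue), 22 wide x 64 long x 12 mm high, 35 g; origin at the centre of its underside, x along its length, z up; combed lines on top near +x (either way round is fine). At the start it lies in the jig, beside the other three in unknown order; take it across its width.
- bar_light: ceramic test bar, light blue, second lightest of the four, 22 wide x 64 long x 12 mm high, 35 g; origin at the centre of its underside, x along its length, z up; combed lines on top near +x (either way round is fine). At the start it lies in the jig, beside the other three in unknown order; take it across its width.
- bar_mid: ceramic test bar, strong mid blue, second darkest of the four, 22 wide x 64 long x 12 mm high, 35 g; origin at the centre of its underside, x along its length, z up; combed lines on top near +x (either way round is fine). At the start it lies in the jig, beside the other three in unknown order; take it across its width.
- bar_deep: ceramic test bar, deep navy blue, darkest of the four, 22 wide x 64 long x 12 mm high, 35 g; origin at the centre of its underside, x along its length, z up; combed lines on top near +x (either way round is fine). At the start it lies in the jig, beside the other three in unknown order; take it across its width.
- bar_white: white ceramic test bar, loose, 22 wide x 64 long x 12 mm high, 35 g; origin at the centre of its underside, x along its length, z up; combed lines on top near +x (either way round is fine). It lies in one end pocket of the rail, at either end, and stays there.
- bar_darkest: almost black ceramic test bar, loose, 22 wide x 64 long x 12 mm high, 35 g; origin at the centre of its underside, x along its length, z up; combed lines on top near +x (either way round is fine). It lies in the other end pocket of the rail and stays there.
- rail: fixed light wooden sample rail 92 x 290 mm (x, y); origin under its centre, at table height. Six grey felt pockets in a row: centres x = 0, y = -120, -72, -24, 24, 72, 120 mm in its frame; each 80 (x) by 38 mm (y), floor 7 mm above the table, dividers 2.5 mm and rim 4 mm above that floor. End pockets taken, the four inner ones empty.
- jig: fixed plywood sanding jig, 12 mm thick, x -98..54, y +-100 mm, tongue to x = -158; origin under the row of bars at table height, +x to the fence. Bars lie on it along x at x = 0, y = -72, -24, 24, 72 mm (+-3), 26 mm apart. Fence x 35..52, 30 mm high; clamp bar at the near ends x -54..-24 (shut), 31.5 mm high; toothed strip on tongue 19.5 mm high; side guides y +-95, x -96..-30, 26 mm high.
- clamp_bar (a joint): travel (m) of the grey clamp bar along the jig's -x: 0 shut (start), 0.035 fully back. Its nose overhangs the bars' near ends by 8 mm, 2 mm above them, so they cannot be lifted while it is shut; from 0.022 on they lift straight up. Slides with about 2 N friction plus 15 N per m/s and stays put; locked while the pawl is in the teeth.
- pawl (a joint): rad: 0 down (start), 1.0 fully up, clear from 0.25, stays where left (about 1 N at tab). Steel lever hinged on the clamp bar: axis along jig y at x = -61 mm (less the travel), 36 mm high; points to -x. Red upright tab at its end, centre 55 mm from the axis and 11 mm above it (x -116, y 0, z 47 mm in the jig), 12.5 wide (y), 8 thick, 22 high. Pinch its width, lift in arc, pull the bar by it.
Not all that is in view belongs to the job. Leave any orange or yellow look-alike of the bar_deep alone. Several things have the shape of the bar_darkest; the one meant has the colours described above.

How it is judged (in metres and radians):
On the way:
1. with the pawl lifted, the clamp bar is slid back (25 mm or more) while all four bars still lie in the jig (value of joint clamp_bar above 0.025 m and horizontal distance between each of bar_pale, bar_light, bar_mid, bar_deep and jig below 0.11 m), for 0.2 s.
At the end, for the whole second after the job is handed in: Each blue bar lies flat, at rest, in its own inner pocket (centre within 11 mm along and across the rail, turned under 0.3 rad, either way round), palest next to the white bar, then light, mid, deep. The two end bars lie flat within 15 mm of where they were; the clamp bar is 22 mm back or more (((y of bar_white in the frame of rail above 0.08 m and y of bar_pale in the frame of rail between 0.061 and 0.083 m and y of bar_light in the frame of rail between 0.013 and 0.035 m and y of bar_mid in the frame of rail between -0.035 and -0.013 m and y of bar_deep in the frame of rail between -0.083 and -0.061 m) or (y of bar_white in the frame of rail below -0.08 m and y of bar_pale in the frame of rail between -0.083 and -0.061 m and y of bar_light in the frame of rail between -0.035 and -0.013 m and y of bar_mid in the frame of rail between 0.013 and 0.035 m and y of bar_deep in the frame of rail between 0.061 and 0.083 m)) and x of bar_pale in the frame of rail between -0.011 and 0.011 m and z of bar_pale in the frame of rail between 0.004 and 0.0095 m and angle between each of bar_pale, bar_light, bar_mid, bar_deep, bar_white, bar_darkest's own z axis and vertical below 0.06 rad and angle between the x axis of each of bar_pale, bar_light, bar_mid, bar_deep and the x axis of rail, either way round below 0.3 rad and linear speed of each of bar_pale, bar_light, bar_mid, bar_deep below 0.02 m/s and x of bar_light in the frame of rail between -0.011 and 0.011 m and z of bar_light in the frame of rail between 0.004 and 0.0095 m and x of bar_mid in the frame of rail between -0.011 and 0.011 m and z of bar_mid in the frame of rail between 0.004 and 0.0095 m and x of bar_deep in the frame of rail between -0.011 and 0.011 m and z of bar_deep in the frame of rail between 0.004 and 0.0095 m and distance of each of bar_white, bar_darkest from where it was at the start of the episode below 0.015 m and value of joint clamp_bar above 0.022 m); the robot touches nothing.
It fails at once if the white end bar is pushed out of its place (25 mm or more) (distance of bar_white from where it was at the start of the episode above 0.025 m).
It fails at once if the almost black end bar is pushed out of its place (25 mm or more) (distance of bar_darkest from where it was at the start of the episode above 0.025 m).
It also fails if it takes over 104 s, if anything falls off the work surface, if the arm or the gripper's body presses on something with over 40 N, if the wrist force passes 120 N, or if a joint passes its speed limit or range.

## Working session

There is one attempt and no reset: what is moved stays moved. The work goes in short steps, Python scripts to look and compute and a tool call to move; the robot and the scene stay as the last step left them, time stands still between calls to the robot, and variables do not carry over. Pictures are saved under pics/ and viewed, and the job is handed in when it is done.

Besides the shell and the picture viewer there is one more tool, called after ">>>" by a JSON object that holds its "api" and its "payload". play_rows: Moves the arm, as the interface text tells. Its arguments: {"type":"object","properties":{"motion":{"type":"array","items":{"type":"array","items":{"type":"array","items":{"type":"number"}}}},"newtons":{"type":"number"}},"required":["motion"]}

```bash
ls; mkdir -p pics; python3 - <<'E'
from plant import r,vision
import cv2
s=r.get_state();print(s);print(r.hold_point_z)
for n in("side","top","wrist"):
    c=vision.capture(n);cv2.imwrite(f"pics/a_{n}.png",c["pixels"])
    print(n,c["camera_matrix"].tolist(),[ (k,v.tolist() if hasattr(v,'tolist') else v) for k,v in c.items() if k not in("pixels","camera_matrix")])
E
```

```text
pics
{'time_s': 0.0, 'joints': array([ 8.41176186e+01,  2.05927819e+01,  6.32839716e-01, -2.17393146e-02,
       -7.01355573e+01, -1.65079784e+01]), 'qd': array([ 0.00107144,  0.05501374,  0.01340613,  0.0663428 , -0.03264042,
       -0.04593421]), 'joint_torque': array([ 1.28761814e-03, -5.82714915e+01,  2.93049502e+01,  6.99714258e+00,
        6.76459749e-03, -1.57782697e-04]), 'tcp_pos': array([0.25693338, 0.62364593, 0.2255953 ]), 'eef_rot': array([ 1.79902630e+02, -7.54522058e-03, -2.23977573e+01]), 'contact_force': array([0.04636064, 0.80030733, 0.48677724]), 'moment': array([-0.00378916, -0.01988282,  0.01665321]), 'gripper_width': 0.08750091571942262}
0.0188
side [[421.51565341044466, 0.0, 281.85083642245786], [0.0, 421.51565341044466, 212.57565914242883], [0.0, 0.0, 1.0]] [('extrinsics', [[0.8551511113256364, 0.2984126318953744, -0.42387082693174893, 0.1266486310461797], [-0.5182795630861543, 0.47618774136634284, -0.7103742179018364, -0.37370219283688294], [-0.010142548286991739, 0.8271608888829889, 0.5618736447071969, 0.5285614043702843], [0.0, 0.0, 0.0, 1.0]])]
top [[445.0654530607759, 0.0, 282.6328967672223], [0.0, 445.0654530607759, 214.6226274075567], [0.0, 0.0, 1.0]] [('extrinsics', [[0.027689041232973548, 0.9960958858999126, -0.08382304628720397, 0.38395900354765494], [-0.9993174187846928, 0.025531853507401083, -0.02669870727160872, 0.22495572674347183], [-0.024454314733746527, 0.08450509185690917, 0.9961229221040734, 0.9222179971004149], [0.0, 0.0, 0.0, 1.0]])]
wrist [[325.19226210127806, 0.0, 281.43673136821275], [0.0, 325.19226210127806, 213.31066241574837], [0.0, 0.0, 1.0]] [('T_tool_cam', [[0.00024540765168773785, 0.9560564318236797, 0.2931826034123756, 0.08017201504757655], [0.999999339496813, -0.0005638220799822248, 0.0010015540927681144, -0.000377889737723458], [0.0011228450574809275, 0.2931821639752937, -0.956055938711612, -0.15760571874462834], [0.0, 0.0, 0.0, 1.0]])]
```

View pics/a_top.png

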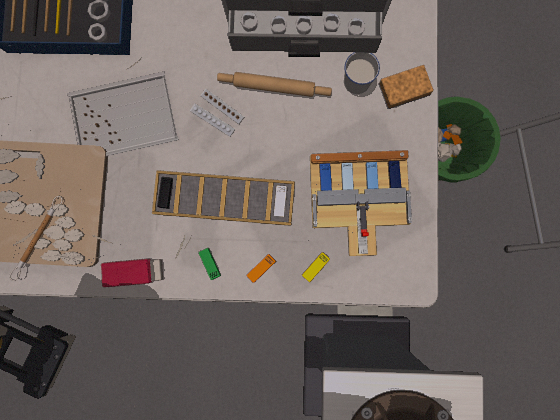

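View pics/a_side.png

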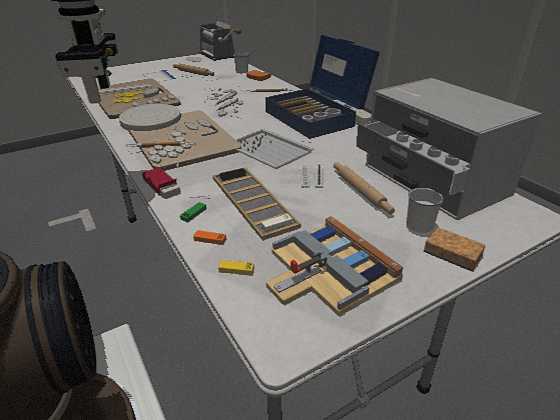

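View pics/a_wrist.png

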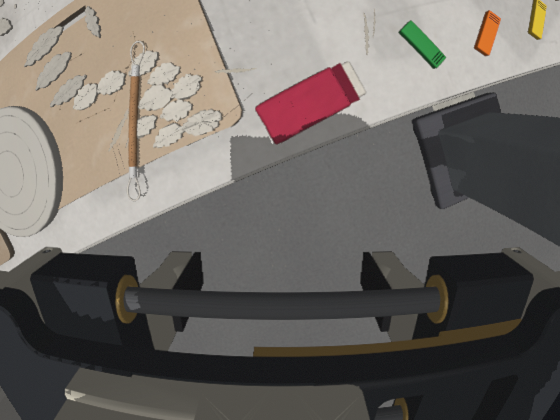

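The top view shows the jig at about (360,195), with its blue bars at (325,177), (347,177), (371,177) and (395,177). The rail is at (224,197), with the dark bar at (165,193) and the white bar at (280,200). The red tab is at (365,233). Look-alikes that aren't part of the job are at (209,263) green, (261,267) orange and (315,266) yellow.

```bash
cat > h.py <<'E'
import numpy as np,cv2
from plant import r,vision
from scipy.spatial.transform import Rotation as Ro
def ray(c,uv):
    K=c["camera_matrix"];u,v=uv
    d=np.array([(u-K[0,2])/K[0,0],-(v-K[1,2])/K[1,1],-1.])
    E=c["extrinsics"];return E[:3,3],E[:3,:3]@d
def toz(c,uv,z):
    o,d=ray(c,uv);return o+d*(z-o[2])/d[2]
def proj(c,p):
    E=c["extrinsics"];q=E[:3,:3].T@(np.asarray(p)-E[:3,3]);K=c["camera_matrix"]
    return np.array([K[0,2]+K[0,0]*q[0]/-q[2],K[1,2]-K[1,1]*q[1]/-q[2]])
def fproj(c,p,s):
    # wrist projection of world point
    R=Ro.from_euler('xyz',s["eef_rot"],degrees=True).as_matrix()
    t=R.T@(np.asarray(p)-s["tcp_pos"]);T=c["T_tool_cam"];q=T[:3,:3].T@(t-T[:3,3])
    x,y,z=q[0],-q[1],-q[2];th=np.arctan2(np.hypot(x,y),z);K=c["camera_matrix"];n=np.hypot(x,y)+1e-12
    return np.array([K[0,2]+K[0,0]*th*x/n,K[1,2]+K[0,0]*th*y/n])
def wray(c,uv,s):
    K=c["camera_matrix"];a=(np.array(uv)-[K[0,2],K[1,2]])/K[0,0];th=np.hypot(*a)
    d=np.array([np.sin(th)*a[0]/th,-np.sin(th)*a[1]/th,-np.cos(th)]) if th>0 else np.array([0,0,-1.])
    T=c["T_tool_cam"];R=Ro.from_euler('xyz',s["eef_rot"],degrees=True).as_matrix()
    return s["tcp_pos"]+R@T[:3,3],R@(T[:3,:3]@d)
def wtoz(c,uv,s,z):
    o,d=wray(c,uv,s);return o+d*(z-o[2])/d[2]
E
python3 - <<'E'
from h import *
c=vision.capture("top");im=c["pixels"]
cr=cv2.resize(im[140:265,145:420],None,fx=2.9,fy=2.9,interpolation=cv2.INTER_CUBIC);cv2.imwrite("pics/b.png",cr)
s=vision.capture("side");cv2.imwrite("pics/c.png",cv2.resize(s["pixels"][155:315,205:415],None,fx=3.7,fy=3.7,interpolation=cv2.INTER_CUBIC))
hsv=cv2.cvtColor(im,cv2.COLOR_BGR2HSV)
for u,v in[(325,177),(347,177),(371,177),(395,177)]:print(im[v-2:v+3,u-2:u+3].reshape(-1,3).mean(0))
E
```

```text
[138.64  76.72  45.28]
[182.64 167.32 152.92]
[174.36 135.08 100.44]
[69.12 35.36 27.48]
```

View pics/b.png

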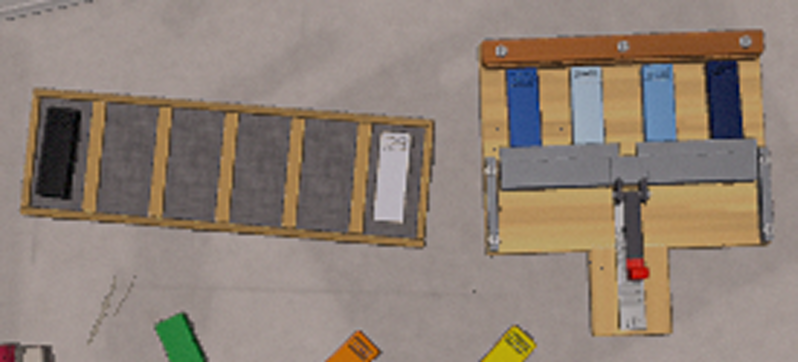

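View pics/c.png

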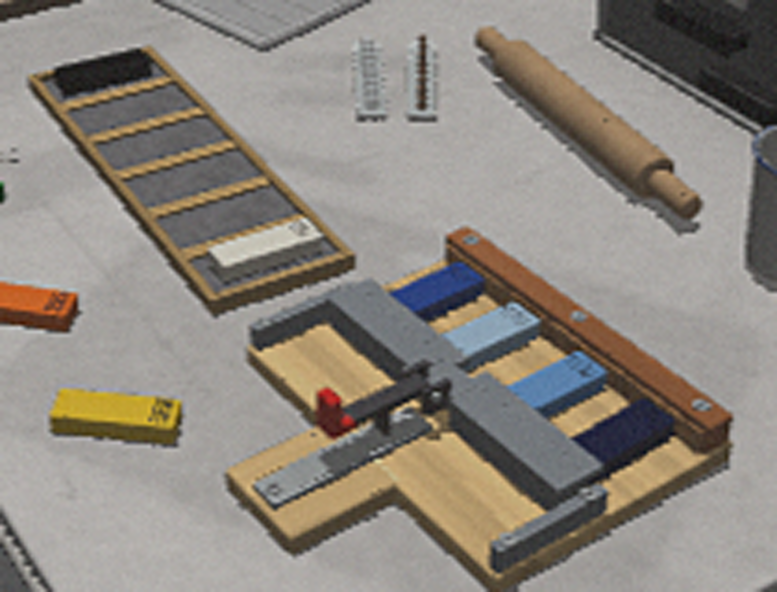

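Close crop: the jig order from left to right is mid, pale, light, deep. The white bar is at the right end of the rail and the almost black one at the left. Next I measure the frames.

```bash
python3 - <<'E'
from h import *
c=vision.capture("top");im=c["pixels"]
def P(x,y,z): return toz(c,(145+(x+.5)/2.9-.5,140+(y+.5)/2.9-.5),z)
print("rail corners");R=[P(*q,0.011) for q in[(35,88),(434,121),(424,246),(21,213)]]
for a in R:print(a.round(4))
print([round(float(np.linalg.norm(R[i]-R[i-1])),4) for i in range(4)],np.mean(R,0).round(4))
d=(R[0]+R[3]-R[1]-R[2]);print("rail y axis ang",np.degrees(np.arctan2(-d[0],d[1])))
print("jig");J=[P(490,253,.012),P(767,245,.012),P(593,335,.012),P(672,333,.012),P(480,40,.03),P(763,30,.03)]
for a in J:print(a.round(4))
for i in(0,2,4):
    d=J[i]-J[i+1];print(np.linalg.norm(d).round(4),np.degrees(np.arctan2(-d[0],d[1])))
hsv=cv2.cvtColor(im,cv2.COLOR_BGR2HSV)
# precise bars
def bar(mask,box,z,name):
    m=np.zeros_like(mask);y0,y1,x0,x1=box;m[y0:y1,x0:x1]=mask[y0:y1,x0:x1]
    cs=cv2.findContours(m,cv2.RETR_EXTERNAL,cv2.CHAIN_APPROX_NONE)[0];k=max(cs,key=cv2.contourArea)
    pts=np.array([toz(c,p[0],z)[:2] for p in k]).astype(np.float32)
    print(name,[np.round(np.array(x),4).tolist() for x in cv2.minAreaRect(pts)],cv2.boundingRect(k))
V=hsv[...,2];S=hsv[...,1];H=hsv[...,0]
blue=((H>95)&(H<130)&(S>40)).astype(np.uint8)
for x0,n,sh in[(315,'mid',0),(336,'pale',0),(360,'light',0),(384,'deep',0)]:bar(blue,(160,191,x0,x0+24),.024,n)
bar(((V>170)&(S<25)).astype(np.uint8),(175,225,265,296),.019,'white')
bar((V<45).astype(np.uint8),(170,215,155,176),.019,'dark')
red=((H<8)|(H>172))&(S>150)
bar(red.astype(np.uint8),(222,245,350,380),.058,'tab')
sd=vision.capture("side");h2=cv2.cvtColor(sd["pixels"],cv2.COLOR_BGR2HSV)
m=((((h2[...,0]<8)|(h2[...,0]>172))&(h2[...,1]>150))).astype(np.uint8);m[:250]=0;m[285:]=0;m[:,:280]=0;m[:,310:]=0
print("side tab",cv2.boundingRect(m))
E
```

```text
rail corners
[0.5473 0.5148 0.011 ]
[0.5302 0.2271 0.011 ]
[0.4408 0.2319 0.011 ]
[0.4568 0.5202 0.011 ]
[0.0907, 0.2882, 0.0895, 0.2887] [0.4938 0.3735 0.011 ]
rail y axis ang -3.3019262523367106
jig
[0.437  0.1853 0.012 ]
[ 0.4477 -0.0087  0.012 ]
[0.3814 0.112  0.012 ]
[0.3843 0.057  0.012 ]
[0.5852 0.1963 0.03  ]
[ 0.5967 -0.0007  0.03  ]
0.1942 3.1656236302593674
0.0551 3.044538806787462
0.1973 3.3295206861779207
mid [[0.5394, 0.1645], [0.0559, 0.0213], 3.7591] (320, 163, 12, 28)
pale [[0.5428, 0.1203], [0.0514, 0.0203], 0.9433] (342, 163, 11, 26)
light [[0.545, 0.0703], [0.0541, 0.0216], 3.4998] (366, 162, 12, 27)
deep [[0.5481, 0.0244], [0.0545, 0.0211], 4.7628] (389, 161, 12, 27)
white [[0.4888, 0.256], [0.0199, 0.0614], 86.2598] (274, 186, 12, 30)
dark [[0.5001, 0.4929], [0.0244, 0.0642], 84.7924] (157, 177, 16, 32)
tab [[0.427, 0.0889], [0.0116, 0.0135], 1.514] (361, 229, 8, 7)
side tab (291, 260, 10, 13)
```

```bash
cat >> h.py <<'E'
def plan(tgt,yaw,n,pos=None,y0=None):
    s=r.get_state();p=np.array(s["tcp_pos"]) if pos is None else np.array(pos);y0=s["eef_rot"][2] if y0 is None else y0
    D=(np.array(tgt)-p)/n;dy=((yaw-y0+180)%360-180)/n
    print("from",p.round(4),y0.round(2) if hasattr(y0,'round') else y0,"roll,pitch",s["eef_rot"][:2].round(2))
    for i in range(n):
        a=np.radians(y0+dy*i);t=[np.cos(a)*D[0]+np.sin(a)*D[1],np.sin(a)*D[0]-np.cos(a)*D[1],-D[2]]
        print([round(float(x)*100,2) for x in t],0,0,round(-dy,2))
JO=np.array([.5400,.0938]);JY=3.2;RO=np.array([.4938,.3735]);RY=-3.3
def W(o,yaw,x,y):
    a=np.radians(yaw);return o+np.array([np.cos(a)*x-np.sin(a)*y,np.sin(a)*x+np.cos(a)*y])
E
python3 - <<'E'
from h import *
plan((.4244,.0873,.16),3.2,16)
E
```

```text
from [0.2571 0.624  0.2263] -22.39 roll,pitch [179.98  -0.  ]
[2.24, 2.7, 0.41] 0 0 -1.6
[2.17, 2.76, 0.41] 0 0 -1.6
[2.09, 2.82, 0.41] 0 0 -1.6
[2.01, 2.88, 0.41] 0 0 -1.6
[1.93, 2.94, 0.41] 0 0 -1.6
[1.85, 2.99, 0.41] 0 0 -1.6
[1.76, 3.04, 0.41] 0 0 -1.6
[1.68, 3.09, 0.41] 0 0 -1.6
[1.59, 3.13, 0.41] 0 0 -1.6
[1.5, 3.18, 0.41] 0 0 -1.6
[1.41, 3.22, 0.41] 0 0 -1.6
[1.32, 3.26, 0.41] 0 0 -1.6
[1.23, 3.29, 0.41] 0 0 -1.6
[1.14, 3.32, 0.41] 0 0 -1.6
[1.05, 3.35, 0.41] 0 0 -1.6
[0.95, 3.38, 0.41] 0 0 -1.6
```

>>> {"api": "play_rows", "payload": {"motion": [[[2.2,2.7,0.4,0,0,-1.6,8.76],[2.2,2.8,0.4,0,0,-1.6,8.76],[2.1,2.8,0.4,0,0,-1.6,8.76],[2.0,2.9,0.4,0,0,-1.6,8.76],[1.9,2.9,0.4,0,0,-1.6,8.76],[1.9,3.0,0.4,0,0,-1.6,8.76],[1.8,3.0,0.4,0,0,-1.6,8.76],[1.7,3.1,0.4,0,0,-1.6,8.76]]]}}

```text
time_s: 1.15
tcp_pos: [0.3418, 0.3545, 0.1946]
eef_rot: [-180.0, -0.0, -9.5]
contact_force: [1.1, 0.5, 0.6]
gripper_width: 0.0874
```

>>> {"api": "play_rows", "payload": {"motion": [[[1.6,3.1,0.4,0,0,-1.6,8.76],[1.5,3.2,0.4,0,0,-1.6,8.76],[1.4,3.2,0.4,0,0,-1.6,8.76],[1.3,3.3,0.4,0,0,-1.6,8.76],[1.2,3.3,0.4,0,0,-1.6,6],[1.1,3.3,0.4,0,0,-1.6,5],[1.0,3.3,0.4,0,0,-1.6,4],[1.0,3.4,0.4,0,0,-1.6,4]]]}}

```text
time_s: 1.95
tcp_pos: [0.4245, 0.0867, 0.1628]
eef_rot: [-180.0, -0.1, 3.3]
contact_force: [0.7, -0.4, -0.0]
gripper_width: 0.0612
```

```bash
python3 - <<'E'
from h import *
s=r.get_state();c=vision.capture("wrist");im=c["pixels"];print(s["tcp_pos"],s["eef_rot"],s["gripper_width"],s["joints"].round(1))
for x,y,z in [(-116,0,.058),(0,72,.024),(0,24,.024),(0,-24,.024),(0,-72,.024),(52,100,.012),(-98,100,.012),(-98,-100,.012),(-158,28,.012)]:
    w=W(JO,JY,x/1e3,y/1e3);q=fproj(c,[*w,z],s);print((x,y,z),q.round(0));cv2.circle(im,tuple(int(k) for k in q),3,(0,255,0),1)
cv2.imwrite("pics/d.png",im)
E
```

```text
[0.42451622 0.08666446 0.16280075] [-1.79965912e+02 -5.19624848e-02  3.29730249e+00] 0.06121937616695375 [ 37.8   0.4 -33.7   0.  -55.9  55.5]
(-116, 0, 0.058) [281. 214.]
(0, 72, 0.024) [202.  81.]
(0, 24, 0.024) [255.  78.]
(0, -24, 0.024) [308.  79.]
(0, -72, 0.024) [361.  81.]
(52, 100, 0.012) [178.  33.]
(-98, 100, 0.012) [181. 183.]
(-98, -100, 0.012) [381. 183.]
(-158, 28, 0.012) [254. 240.]
```

View pics/d.png

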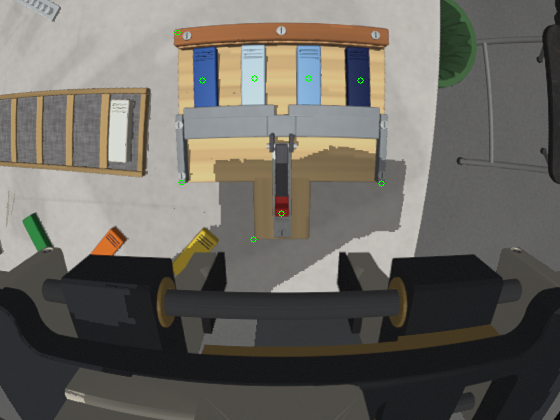

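The wrist view matches the jig model: the projected points land on the bars at (202,81) to (361,81) and on the tab at (281,210). I can descend onto the tab.

>>> {"api": "play_rows", "payload": {"motion": [[[0,-0.05,2.4,0,0,0,4],[0,0,2.4,0,0,0,4],[0,0,2.3,0,0,0,4],[0,0,2.0,0,0,0,4],[0,0,1.9,0,0,0,4],[0,0,1.5,0,0,0,4],[0,0,0.6,0,0,0,4],[0,0,0,0,0,0,4]]]}}

```text
time_s: 2.8
tcp_pos: [0.4239, 0.0882, 0.0311]
eef_rot: [180.0, 0.1, 3.2]
contact_force: [0.5, -0.2, -0.1]
gripper_width: 0.04
```

```bash
python3 - <<'E'
from h import *
s=r.get_state();print(s["tcp_pos"],s["gripper_width"])
for n in("wrist","side"):
  im=vision.capture(n)["pixels"]
  if n=="side":im=cv2.resize(im[190:320,230:410],None,fx=4,fy=4)
  cv2.imwrite(f"pics/e_{n}.png",im)
E
```

```text
[0.4239468  0.08820874 0.03112412] 0.039994329866972114
```

View pics/e_wrist.png

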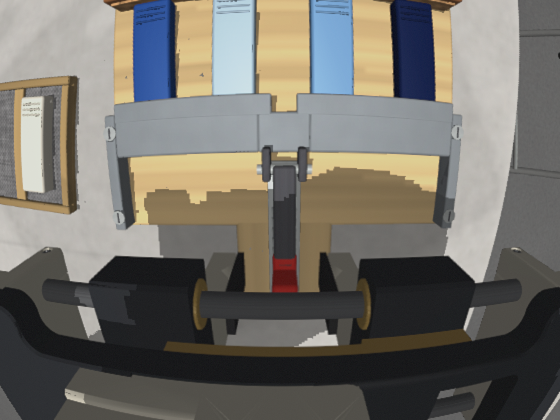

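View pics/e_side.png

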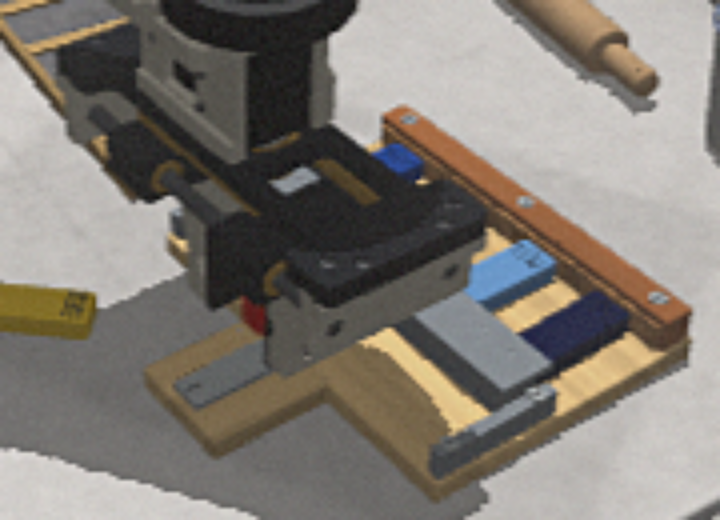

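The tab sits centred between the fingers at (285,275), so I close.

>>> {"api": "play_rows", "payload": {"motion": [[[0,0,0,0,0,0,0.5],[0,0,0,0,0,0,0.5],[0,0,0,0,0,0,0.5],[0,0,0,0,0,0,0.5],[0,0,0,0,0,0,0.5],[0,0,0,0,0,0,0.5],[0,0,0,0,0,0,0.5],[0,0,0,0,0,0,0.5]]], "newtons": 15}}

```text
time_s: 3.7
tcp_pos: [0.4243, 0.0872, 0.0318]
eef_rot: [179.9, 0.0, 3.2]
contact_force: [4.8, -9.2, 1.4]
gripper_width: 0.0125
```

>>> {"api": "play_rows", "payload": {"motion": [[[0.08,0,-0.27,0,0,0,0.5],[0.09,0,-0.27,0,0,0,0.5],[0.22,0,-0.52,0,0,0,0.5],[0.27,0,-0.5,0,0,0,0.5],[0.32,0,-0.47,0,0,0,0.5],[0.37,0,-0.43,0,0,0,0.5],[0,0,0,0,0,0,0.5],[0,0,0,0,0,0,0.5]]]}}

```text
time_s: 4.5
tcp_pos: [0.4358, 0.0877, 0.0562]
eef_rot: [179.9, 0.2, 3.2]
contact_force: [-7.4, -4.6, 4.8]
gripper_width: 0.0122
```

```bash
python3 - <<'E'
from h import *
s=r.get_state();print(s["tcp_pos"],s["gripper_width"],s["contact_force"])
im=vision.capture("side")["pixels"];im=cv2.resize(im[190:320,230:410],None,fx=4,fy=4)
cv2.imwrite(f"pics/f_side.png",im)
E
```

```text
[0.4357909  0.08771043 0.05617927] 0.012166007006805162 [-7.37567942 -4.62363549  4.80678938]
```

View pics/f_side.png

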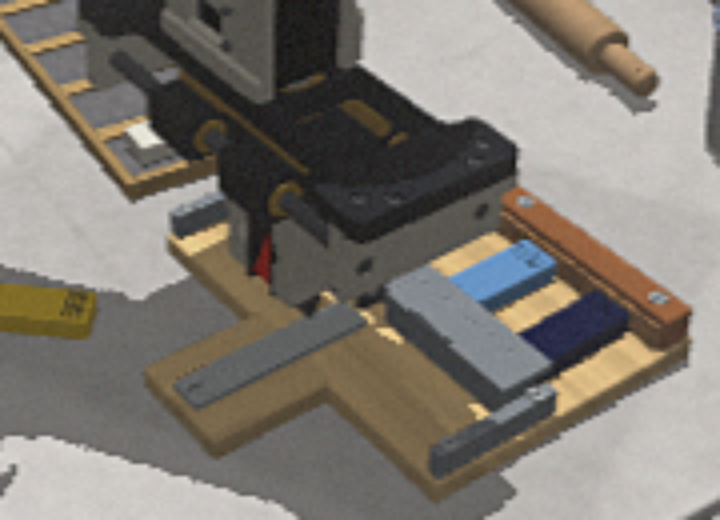

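The pawl is up: the red tab is tilted and lifted at (262,262) in the crop. Now I pull the bar back.

>>> {"api": "play_rows", "payload": {"motion": [[[-0.4,0,0,0,0,0,0.5],[-0.5,0,0,0,0,0,0.5],[-0.5,0,0,0,0,0,0.5],[-0.5,0,0,0,0,0,0.5],[-0.5,0,0,0,0,0,0.5],[-0.5,0,0,0,0,0,0.5],[-0.5,0,0,0,0,0,0.5],[-0.3,0,0,0,0,0,0.5]]]}}

```text
time_s: 5.35
tcp_pos: [0.4005, 0.086, 0.0563]
eef_rot: [179.9, 0.0, 3.2]
contact_force: [14.1, -10.1, -12.8]
gripper_width: 0.0124
```

```bash
python3 - <<'E'
from h import *
s=r.get_state();print(s["tcp_pos"],s["gripper_width"],s["contact_force"])
im=vision.capture("side")["pixels"];im=cv2.resize(im[190:320,230:410],None,fx=4,fy=4)
cv2.imwrite(f"pics/g_side.png",im)
E
```

```text
[0.4004733  0.0860478  0.05634445] 0.0123716749531237 [ 14.11763968 -10.08192642 -12.75135326]
```

View pics/g_side.png

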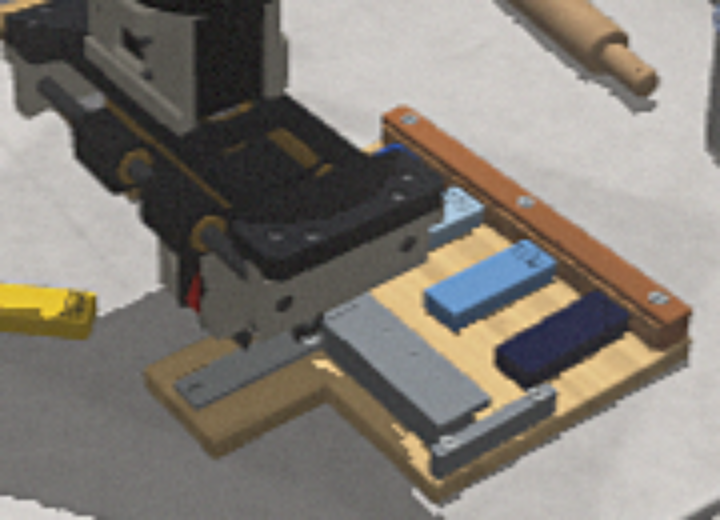

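The clamp bar is right back, clear of the bars, and all four still lie in place. I release and rise.

>>> {"api": "play_rows", "payload": {"motion": [[[0,0,0,0,0,0,3.2],[0,0,0,0,0,0,3.2],[0,0,0,0,0,0,3.2],[0,0,0,0,0,0,3.2],[0,0,-1.5,0,0,0,3.2],[0,0,-3.0,0,0,0,3.2],[0,0,-3.0,0,0,0,3.2],[0,0,-1.5,0,0,0,3.2]]]}}

```text
time_s: 6.2
tcp_pos: [0.4019, 0.0879, 0.1487]
eef_rot: [-179.9, -0.2, 3.2]
contact_force: [-0.2, -0.4, 0.8]
gripper_width: 0.0319
```

```bash
python3 - <<'E'
from h import *
print(r.get_state()["gripper_width"])
plan((*W(JO,JY,0,.072),.15),3.2,8)
s=r.get_state();c=vision.capture("wrist");im=c["pixels"];cv2.imwrite("pics/h.png",im)
hsv=cv2.cvtColor(im,cv2.COLOR_BGR2HSV);m=((hsv[...,0]>95)&(hsv[...,0]<130)&(hsv[...,1]>50)).astype(np.uint8);m[200:]=0
for k in cv2.findContours(m,0,1)[0]:
    if cv2.contourArea(k)<300:continue
    b=cv2.boundingRect(k);pts=np.array([wtoz(c,p[0],s,.024)[:2] for p in k]).astype(np.float32)
    re=cv2.minAreaRect(pts);q=np.array(re[0])-JO;a=np.radians(JY)
    print(b,np.round(re[0],4),np.round(re[1],4),round(re[2],1),"jig",(np.cos(a)*q[0]+np.sin(a)*q[1]).round(4),(-np.sin(a)*q[0]+np.cos(a)*q[1]).round(4))
E
```

```text
0.031928602126625356
from [0.4019 0.0879 0.1487] 3.24 roll,pitch [-179.9    -0.18]
[1.73, -0.88, -0.02] 0 0 0.01
[1.73, -0.88, -0.02] 0 0 0.01
[1.73, -0.88, -0.02] 0 0 0.01
[1.73, -0.88, -0.02] 0 0 0.01
[1.73, -0.88, -0.02] 0 0 0.01
[1.73, -0.88, -0.02] 0 0 0.01
[1.73, -0.88, -0.02] 0 0 0.01
[1.73, -0.88, -0.02] 0 0 0.01
(351, 21, 26, 69) [0.5443 0.0248] [0.0633 0.0218] 5.1 jig 0.0004 -0.0691
(192, 20, 26, 71) [0.5361 0.1629] [0.064  0.0226] 4.3 jig -0.0 0.0692
(300, 18, 26, 71) [0.5409 0.0698] [0.0638 0.0215] 3.2 jig -0.0005 -0.0241
```

View pics/h.png

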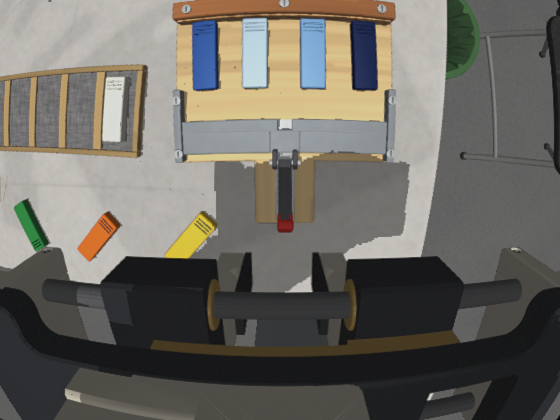

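```bash
python3 - <<'E'
from h import *
s=r.get_state();c=vision.capture("wrist");im=c["pixels"]
R=Ro.from_euler('xyz',s["eef_rot"],degrees=True).as_matrix()
w=s["gripper_width"]/2;f=3
big=cv2.resize(im[230:380,160:410],None,fx=f,fy=f,interpolation=cv2.INTER_CUBIC)
for y,col in[(w,(0,255,0)),(w+.008,(0,255,255)),(w+.021,(0,0,255))]:
  for sg in(1,-1):
    pt=[]
    for x,z in[(.0095,0),(.0095,-.0188),(.0095,-.04)]:
        q=fproj(c,s["tcp_pos"]+R@np.array([x,sg*y,z]),s);q=((q-[160,230]+.5)*f-.5).astype(int);pt.append(q);cv2.circle(big,tuple(map(int,q)),4,col,1)
    print(y,sg,[(np.array(p)/f+[160,230]).round(0).tolist() for p in pt])
cv2.imwrite("pics/i.png",big)
E
```

```text
0.01600217419738301 1 [[312.0, 254.0], [315.0, 270.0], [320.0, 293.0]]
0.01600217419738301 -1 [[252.0, 254.0], [249.0, 270.0], [244.0, 293.0]]
0.02400217419738301 1 [[327.0, 254.0], [332.0, 270.0], [339.0, 292.0]]
0.02400217419738301 -1 [[237.0, 254.0], [232.0, 270.0], [225.0, 292.0]]
0.03700217419738301 1 [[351.0, 254.0], [358.0, 269.0], [368.0, 291.0]]
0.03700217419738301 -1 [[213.0, 253.0], [206.0, 269.0], [196.0, 291.0]]
```

View pics/i.png

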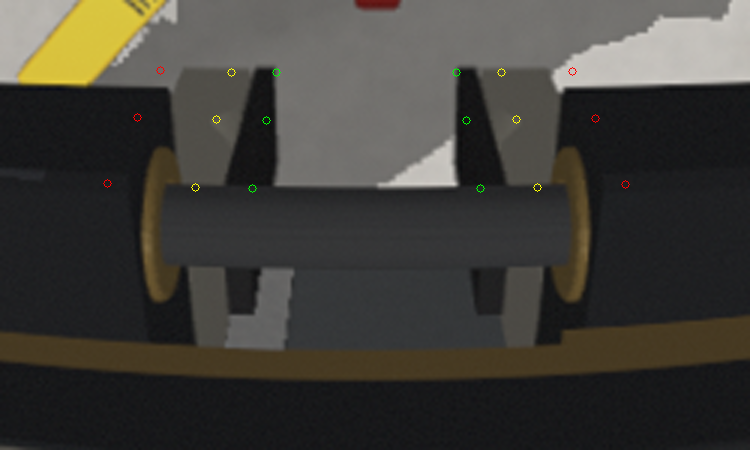

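>>> {"api": "play_rows", "payload": {"motion": [[[1.73,-0.88,0.5,0,0,0,3.2],[1.73,-0.88,0.8,0,0,0,3.2],[1.73,-0.88,1.0,0,0,0,3.2],[1.73,-0.88,1.1,0,0,0,3.2],[1.73,-0.88,1.2,0,0,0,3.2],[1.73,-0.88,1.2,0,0,0,3.2],[1.73,-0.88,1.1,0,0,0,3.2],[1.7,-0.88,1.0,0,0,0,3.2]]]}}

```text
time_s: 7.1
tcp_pos: [0.5348, 0.1653, 0.0653]
eef_rot: [180.0, 0.1, 3.2]
contact_force: [0.4, -0.5, 1.1]
gripper_width: 0.0322
```

```bash
cat > seg.py <<'E'
from h import *
def bars(c,s,z=.024,rows=420):
    im=c["pixels"];hsv=cv2.cvtColor(im,cv2.COLOR_BGR2HSV);m=((hsv[...,0]>92)&(hsv[...,0]<130)&(hsv[...,1]>35)&(hsv[...,2]>40)).astype(np.uint8);m[rows:]=0
    for k in cv2.findContours(m,0,1)[0]:
        if cv2.contourArea(k)<300:continue
        b=cv2.boundingRect(k);pts=np.array([wtoz(c,p[0],s,z)[:2] for p in k]).astype(np.float32)
        re=cv2.minAreaRect(pts);print(b,np.round(re[0],4),np.round(re[1],4),round(re[2],1))
E
python3 - <<'E'
from seg import *
s=r.get_state();print(s["tcp_pos"],s["eef_rot"]);c=vision.capture("wrist");cv2.imwrite("pics/j.png",c["pixels"]);bars(c,s)
E
```

```text
[0.53484727 0.16528702 0.06532732] [1.79954507e+02 9.12270350e-02 3.20425130e+00]
(454, 193, 34, 81) [0.5459 0.0254] [0.0629 0.0211] 4.9
(398, 191, 39, 67) [0.5507 0.0727] [0.0484 0.0248] 3.6
(332, 191, 36, 70) [0.5474 0.1212] [0.0483 0.0223] 3.3
(266, 191, 35, 90) [0.5375 0.1642] [0.0633 0.0214] 4.4
```

View pics/j.png

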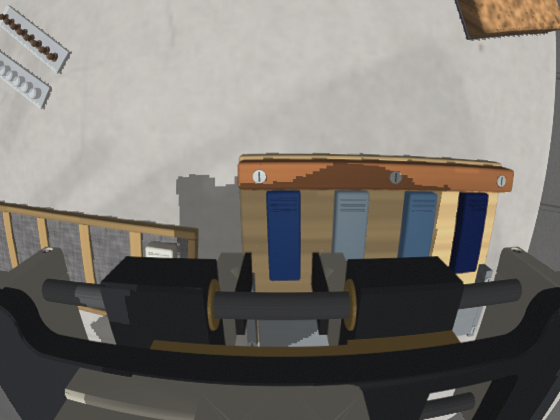

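>>> {"api": "play_rows", "payload": {"motion": [[[0.2,-0.2,0.8,0,0,0,3.2],[0,0,0.9,0,0,0,3.2],[0,0,0.8,0,0,0,3.2],[0,0,0.6,0,0,0,3.2],[0,0,0.6,0,0,0,3.2],[0,0,0.6,0,0,0,3.2],[0,0,0.5,0,0,0,3.2],[0,0,0,0,0,0,3.2]]]}}

```text
time_s: 7.95
tcp_pos: [0.5362, 0.167, 0.0185]
eef_rot: [180.0, 0.1, 3.2]
contact_force: [-0.2, -0.5, 0.5]
gripper_width: 0.0317
```

```bash
python3 - <<'E'
from seg import *
s=r.get_state();print(s["tcp_pos"],s["contact_force"]);c=vision.capture("wrist");cv2.imwrite("pics/k.png",cv2.resize(c["pixels"][150:350,180:420],None,fx=3,fy=3));bars(c,s)
E
```

```text
[0.53621094 0.16697941 0.01848722] [-0.23180344 -0.5424388   0.47895059]
(492, 215, 37, 66) [0.5557 0.0266] [0.0429 0.0212] 5.1
(349, 215, 45, 45) [0.5595 0.1224] [0.0243 0.0228] 3.6
(265, 215, 44, 78) [0.5474 0.165 ] [0.044  0.0214] 4.1
(429, 214, 45, 66) [0.5545 0.0739] [0.0406 0.026 ] 3.2
```

View pics/k.png

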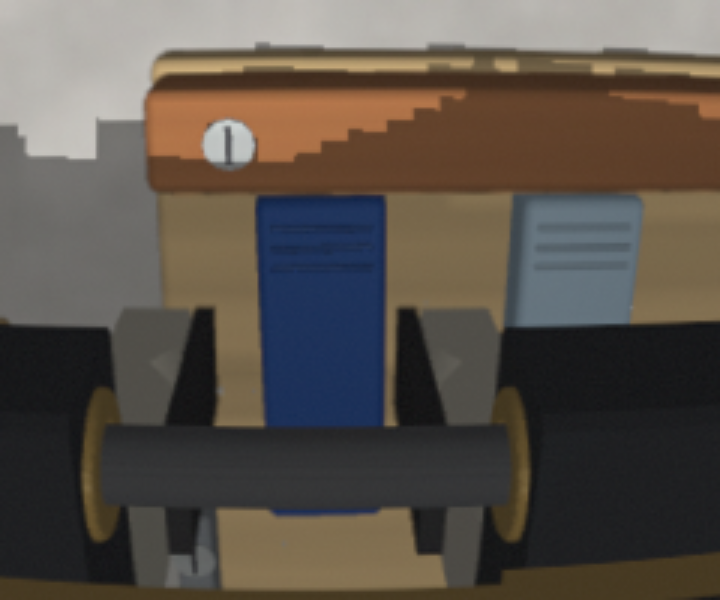

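Both fingers straddle the mid bar cleanly at crop (215–395, 320), with no force. I close on it.

>>> {"api": "play_rows", "payload": {"motion": [[[0,0,0.15,0,0,0,3.2],[0,0,0,0,0,0,1.8],[0,0,0,0,0,0,1.8],[0,0,0,0,0,0,1.8],[0,0,0,0,0,0,1.8],[0,0,0,0,0,0,1.8],[0,0,0,0,0,0,1.8],[0,0,0,0,0,0,1.8]]], "newtons": 20}}

```text
time_s: 8.8
tcp_pos: [0.5367, 0.1672, 0.0178]
eef_rot: [-180.0, -0.0, 3.2]
contact_force: [-1.4, -0.2, 2.1]
gripper_width: 0.0214
```

>>> {"api": "play_rows", "payload": {"motion": [[[0,0,-0.5,0,0,0,1.8],[0,0,-1.0,0,0,0,1.8],[0,0,-1.5,0,0,0,1.8],[0,0,-1.5,0,0,0,1.8],[0,0,-1.5,0,0,0,1.8],[0,0,-1.5,0,0,0,1.8],[0,0,-1.5,0,0,0,1.8],[0,0,0,0,0,0,1.8]]]}}

```text
time_s: 9.6
tcp_pos: [0.538, 0.1681, 0.1106]
eef_rot: [-179.9, -0.2, 3.2]
contact_force: [0.0, 0.3, -0.7]
gripper_width: 0.0218
```

```bash
python3 - <<'E'
from seg import *
s=r.get_state();print(s["tcp_pos"],s["contact_force"]);c=vision.capture("wrist");cv2.imwrite("pics/l.png",c["pixels"])
print(W(RO,RY,0,.024));plan((*W(RO,RY,0,.024),.1),-3.3,8)
E
```

```text
[0.53798856 0.16806541 0.11056109] [ 0.01046041  0.25563021 -0.70122489]
[0.49518154 0.3974602 ]
from [0.5373 0.1677 0.1092] 3.21 roll,pitch [-1.7991e+02 -1.4000e-01]
[-0.36, -2.9, 0.12] 0 0 0.81
[-0.41, -2.89, 0.12] 0 0 0.81
[-0.45, -2.89, 0.12] 0 0 0.81
[-0.49, -2.88, 0.12] 0 0 0.81
[-0.53, -2.87, 0.12] 0 0 0.81
[-0.57, -2.86, 0.12] 0 0 0.81
[-0.61, -2.86, 0.12] 0 0 0.81
[-0.65, -2.85, 0.12] 0 0 0.81
```

View pics/l.png

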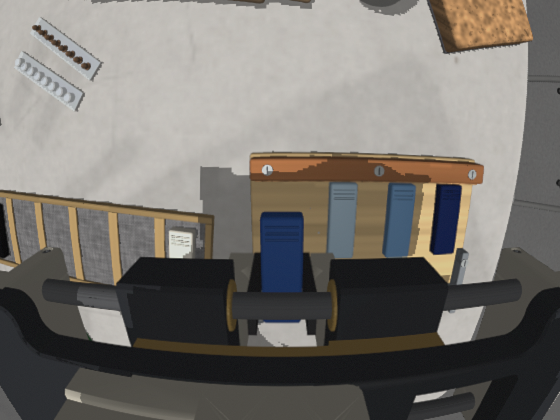

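The mid bar is held level. Over to its pocket.

>>> {"api": "play_rows", "payload": {"motion": [[[-0.36,-2.9,0.2,0,0,0.8,1.8],[-0.4,-2.9,0.3,0,0,0.8,1.8],[-0.45,-2.9,0.5,0,0,0.8,1.8],[-0.5,-2.9,0.6,0,0,0.8,1.8],[-0.53,-2.87,0.6,0,0,0.8,1.8],[-0.57,-2.87,0.6,0,0,0.8,1.8],[-0.6,-2.85,0.6,0,0,0.8,1.8],[-0.65,-2.85,0.6,0,0,0.9,1.8]]]}}

```text
time_s: 10.45
tcp_pos: [0.4936, 0.3982, 0.0666]
eef_rot: [179.9, 0.0, -3.3]
contact_force: [-0.2, 0.3, 0.2]
gripper_width: 0.0217
```

```bash
python3 - <<'E'
from seg import *
s=r.get_state();print(s["tcp_pos"],s["eef_rot"]);c=vision.capture("wrist");im=c["pixels"]
for x in(-40,40):
  for y in(-139,-101,-91,-53,-43,-5,5,43,53,91,101,139):
    q=fproj(c,[*W(RO,RY,x/1e3,y/1e3),.007],s)
    if 0<q[0]<560 and 0<q[1]<420:cv2.circle(im,tuple(map(int,q)),2,(0,255,0),1)
cv2.imwrite("pics/m.png",im)
plan((*W(RO,RY,0,.024),.0125),-3.3,1)
E
```

```text
[0.49362921 0.39821591 0.06660204] [ 1.79943269e+02  4.67160083e-02 -3.33005423e+00]
from [0.4933 0.4019 0.0656] -3.27 roll,pitch [1.7998e+02 2.0000e-02]
[0.22, 0.43, 5.31] 0 0 0.03
```

View pics/m.png

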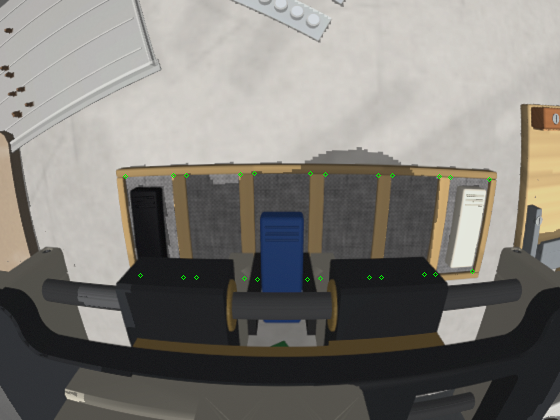

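The rail model overlays well and the mid bar is over the right pocket: white at (468,230), two empty pockets, then this one. I apply a small correction and lower.

>>> {"api": "play_rows", "payload": {"motion": [[[0.2,0.4,0.8,0,0,0,1.8],[0,0,1.0,0,0,0,1.8],[0,0,1.0,0,0,0,1.8],[0,0,0.9,0,0,0,1.8],[0,0,0.7,0,0,0,1.8],[0,0,0.5,0,0,0,1.8],[0,0,0.4,0,0,0,1.8],[0,0,0,0,0,0,1.8]]]}}

```text
time_s: 11.3
tcp_pos: [0.496, 0.3931, 0.0142]
eef_rot: [180.0, 0.0, -3.3]
contact_force: [-0.8, 0.6, -1.0]
gripper_width: 0.0216
```

```bash
python3 - <<'E'
from seg import *
c=vision.capture("wrist");cv2.imwrite("pics/n.png",c["pixels"]);
plan((*W(RO,RY,0,.024),.0125),-3.3,1);s=r.get_state();print(s["contact_force"])
E
```

```text
from [0.4962 0.3933 0.0146] -3.29 roll,pitch [179.99   0.  ]
[-0.12, -0.41, 0.21] 0 0 0.01
[ 0.33616212  0.65862566 -0.22539428]
```

View pics/n.png

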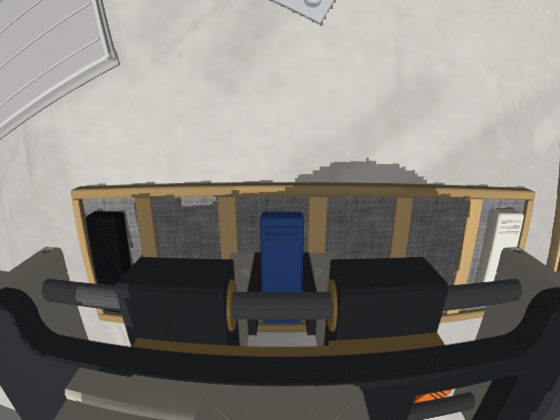

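>>> {"api": "play_rows", "payload": {"motion": [[[-0.1,-0.4,0,0,0,0,1.8],[0,0,0.2,0,0,0,1.8],[0,0,0,0,0,0,1.8],[0,0,0,0,0,0,2.8],[0,0,0,0,0,0,2.8],[0,0,0,0,0,0,2.8],[0,0,-0.5,0,0,0,2.8],[0,0,-1.5,0,0,0,2.8]]]}}

```text
time_s: 12.15
tcp_pos: [0.4947, 0.3965, 0.0318]
eef_rot: [179.9, 0.1, -3.3]
contact_force: [-0.2, -0.2, 0.2]
gripper_width: 0.0281
```

>>> {"api": "play_rows", "payload": {"motion": [[[0,0,-2.0,0,0,0,3.2],[0,0,-2.5,0,0,0,3.2],[0,0,-2.5,0,0,0,3.2],[0,0,-2.5,0,0,0,3.2],[0,0,0,0,0,0,3.2],[0,0,0,0,0,0,3.2],[0,0,0,0,0,0,3.2],[0,0,0,0,0,0,3.2]]]}}

```text
time_s: 12.95
tcp_pos: [0.4949, 0.3969, 0.1266]
eef_rot: [179.9, 0.1, -3.3]
contact_force: [0.4, 0.7, 0.2]
gripper_width: 0.0319
```

```bash
cat >> h.py <<'E'
def railf(w):
    a=np.radians(RY);q=np.asarray(w)[:2]-RO;return np.array([np.cos(a)*q[0]+np.sin(a)*q[1],-np.sin(a)*q[0]+np.cos(a)*q[1]])*1e3
E
python3 - <<'E'
from seg import *
s=r.get_state();c=vision.capture("wrist");cv2.imwrite("pics/o.png",c["pixels"]);bars(c,s,.019,300)
print(s["tcp_pos"],railf(s["tcp_pos"]))
plan((.5409,.0698,.09),3.2,16)
E
```

```text
(267, 173, 27, 73) [0.4967 0.3982] [0.022  0.0643] 87.3
(533, 128, 20, 60) [0.5386 0.1207] [0.0632 0.03  ] 3.8
[0.49493019 0.3968906  0.12663555] [-0.2181384  23.41687407]
from [0.495  0.397  0.1267] -3.3 roll,pitch [1.7992e+02 6.0000e-02]
[0.4, 2.02, 0.23] 0 0 -0.41
[0.39, 2.03, 0.23] 0 0 -0.41
[0.38, 2.03, 0.23] 0 0 -0.41
[0.36, 2.03, 0.23] 0 0 -0.41
[0.35, 2.04, 0.23] 0 0 -0.41
[0.33, 2.04, 0.23] 0 0 -0.41
[0.32, 2.04, 0.23] 0 0 -0.41
[0.3, 2.04, 0.23] 0 0 -0.41
[0.29, 2.04, 0.23] 0 0 -0.41
[0.27, 2.05, 0.23] 0 0 -0.41
[0.26, 2.05, 0.23] 0 0 -0.41
[0.24, 2.05, 0.23] 0 0 -0.41
[0.23, 2.05, 0.23] 0 0 -0.41
[0.22, 2.05, 0.23] 0 0 -0.41
[0.2, 2.05, 0.23] 0 0 -0.41
[0.19, 2.06, 0.23] 0 0 -0.41
```

View pics/o.png

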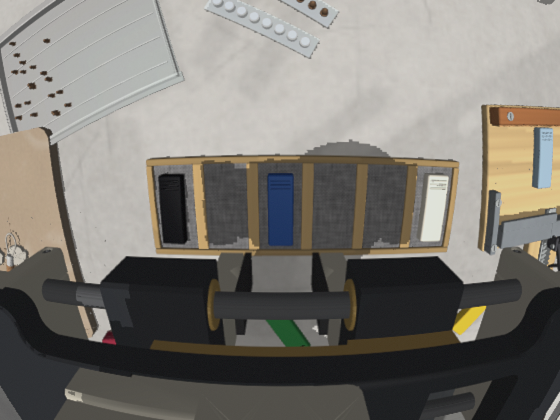

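The mid bar lies flat and centred in its pocket at (281,209). Next is pale.

>>> {"api": "play_rows", "payload": {"motion": [[[0.75,3.4,0.2,0,0,-0.8,3.2],[0.7,3.4,0.4,0,0,-0.8,3.2],[0.65,3.45,0.7,0,0,-0.8,3.2],[0.6,3.45,0.9,0,0,-0.8,3.2],[0.56,3.45,0.9,0,0,-0.8,3.2],[0.5,3.45,0.9,0,0,-0.8,3.2],[0.46,3.45,0.9,0,0,-0.8,3.2],[0.4,3.45,0.8,0,0,-0.9,3.2]]]}}

```text
time_s: 13.8
tcp_pos: [0.5389, 0.1203, 0.0698]
eef_rot: [180.0, 0.1, 3.3]
contact_force: [0.1, -0.9, 0.2]
gripper_width: 0.032
```

>>> {"api": "play_rows", "payload": {"motion": [[[0,0,0.3,0,0,0,3.2],[0,0,0.3,0,0,0,3.2],[0,0,0.3,0,0,0,3.2],[0,0,0,0,0,0,3.2],[0,0,0,0,0,0,3.2],[0,0,0,0,0,0,3.2],[0,0,0,0,0,0,3.2],[0,0,0,0,0,0,3.2]]]}}

```text
time_s: 14.6
tcp_pos: [0.5393, 0.1221, 0.0618]
eef_rot: [-180.0, -0.0, 3.2]
contact_force: [-0.3, 0.5, 0.3]
gripper_width: 0.0322
```

```bash
python3 - <<'E'
from seg import *
s=r.get_state();print(s["tcp_pos"],s["eef_rot"]);c=vision.capture("wrist");cv2.imwrite("pics/p.png",cv2.resize(c["pixels"][150:350,180:420],None,fx=3,fy=3));bars(c,s,.024,300)
print(r.get_state()["tcp_pos"])
E
```

```text
[0.53925519 0.12210165 0.06183269] [-1.79991312e+02 -1.63844408e-02  3.22616857e+00]
(409, 197, 32, 60) [0.5552 0.0251] [0.0428 0.0199] 4.7
(343, 195, 37, 67) [0.5519 0.0713] [0.0456 0.023 ] 3.8
(269, 195, 34, 90) [0.5404 0.1197] [0.0626 0.0211] 3.4
[0.5392488  0.12204521 0.06179357]
```

View pics/p.png

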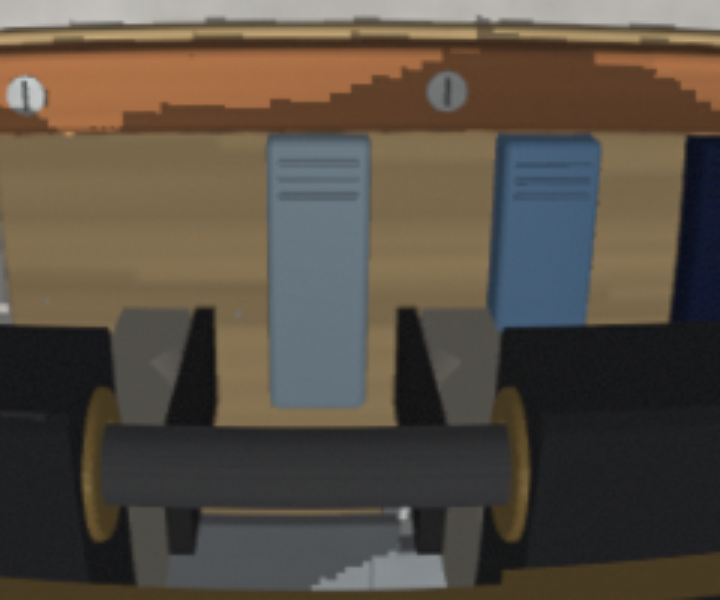

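Pale is straddled nearly symmetrically at crop (318,270). Descend and grip.

>>> {"api": "play_rows", "payload": {"motion": [[[0.05,0.1,0.8,0,0,0,3.2],[0,0,0.9,0,0,0,3.2],[0,0,0.8,0,0,0,3.2],[0,0,0.6,0,0,0,3.2],[0,0,0.6,0,0,0,3.2],[0,0,0.5,0,0,0,3.2],[0,0,0.3,0,0,0,3.2],[0,0,0,0,0,0,3.2]]]}}

```text
time_s: 15.45
tcp_pos: [0.5396, 0.1208, 0.0162]
eef_rot: [180.0, 0.0, 3.2]
contact_force: [1.1, 1.2, 0.7]
gripper_width: 0.0322
```

>>> {"api": "play_rows", "payload": {"motion": [[[0,0,0,0,0,0,1.8],[0,0,0,0,0,0,1.8],[0,0,0,0,0,0,1.8],[0,0,0,0,0,0,1.8],[0,0,0,0,0,0,1.8],[0,0,0,0,0,0,1.8],[0,0,0,0,0,0,1.8],[0,0,0,0,0,0,1.8]]]}}

```text
time_s: 16.25
tcp_pos: [0.5399, 0.121, 0.0169]
eef_rot: [-180.0, -0.0, 3.2]
contact_force: [-1.2, 0.4, 4.1]
gripper_width: 0.0213
```

>>> {"api": "play_rows", "payload": {"motion": [[[0,0,-0.5,0,0,0,1.8],[0,0,-1.0,0,0,0,1.8],[0,0,-1.5,0,0,0,1.8],[0,0,-1.5,0,0,0,1.8],[0,0,-1.5,0,0,0,1.8],[0,0,-0.5,0,0,0,1.8],[0,0,0,0,0,0,1.8],[0,0,0,0,0,0,1.8]]]}}

```text
time_s: 17.05
tcp_pos: [0.5394, 0.1208, 0.0813]
eef_rot: [-180.0, 0.0, 3.2]
contact_force: [0.2, -1.0, -0.7]
gripper_width: 0.0219
```

```bash
python3 - <<'E'
from seg import *
s=r.get_state();print(s["tcp_pos"],s["contact_force"]);c=vision.capture("wrist");cv2.imwrite("pics/q.png",c["pixels"]);bars(c,s,.024,300)
plan((*W(RO,RY,0,-.072),.065),-3.3,8)
E
```

```text
[0.53940773 0.12075875 0.08132273] [ 0.19195888 -1.02837948 -0.72527852]
(0, 219, 21, 53) [0.5049 0.3841] [0.0318 0.0577] 85.3
(260, 214, 44, 79) [0.5222 0.1201] [0.0624 0.0317] 3.2
(398, 191, 30, 66) [0.5504 0.0247] [0.0516 0.0199] 5.1
(335, 188, 35, 72) [0.5481 0.071 ] [0.0537 0.0227] 3.5
from [0.5393 0.1207 0.081 ] 3.2 roll,pitch [1.7998e+02 6.0000e-02]
[-0.49, -2.29, 0.2] 0 0 0.81
[-0.53, -2.29, 0.2] 0 0 0.81
[-0.56, -2.28, 0.2] 0 0 0.81
[-0.59, -2.27, 0.2] 0 0 0.81
[-0.62, -2.26, 0.2] 0 0 0.81
[-0.65, -2.25, 0.2] 0 0 0.81
[-0.69, -2.24, 0.2] 0 0 0.81
[-0.72, -2.23, 0.2] 0 0 0.81
```

View pics/q.png

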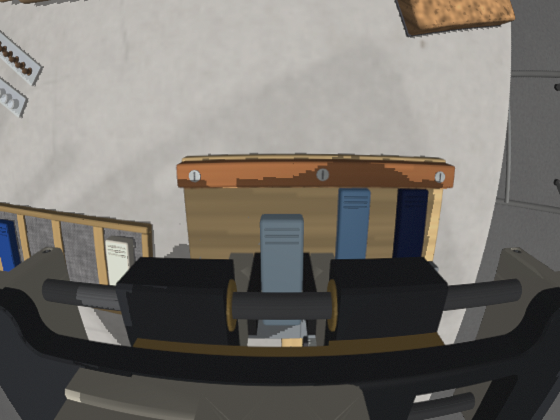

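Pale is held, at (282,268). Travel to its pocket next to the white bar, then let it settle.

>>> {"api": "play_rows", "payload": {"motion": [[[-0.5,-2.3,0.1,0,0,0.8,1.8],[-0.53,-2.29,0.2,0,0,0.8,1.8],[-0.56,-2.28,0.2,0,0,0.8,1.8],[-0.59,-2.27,0.2,0,0,0.8,1.8],[-0.62,-2.26,0.2,0,0,0.8,1.8],[-0.65,-2.25,0.2,0,0,0.8,1.8],[-0.69,-2.24,0.2,0,0,0.8,1.8],[-0.72,-2.23,0.2,0,0,0.9,1.8]]]}}

```text
time_s: 17.9
tcp_pos: [0.4891, 0.3023, 0.0656]
eef_rot: [179.9, 0.1, -3.3]
contact_force: [0.9, -0.4, -0.4]
gripper_width: 0.0217
```

>>> {"api": "play_rows", "payload": {"motion": [[[0,0,0.5,0,0,0,1.8],[0,0,0.5,0,0,0,1.8],[0,0,0.5,0,0,0,1.8],[0,0,0.5,0,0,0,1.8],[0,0,0,0,0,0,1.8],[0,0,0,0,0,0,1.8],[0,0,0,0,0,0,1.8],[0,0,0,0,0,0,1.8]]]}}

```text
time_s: 18.7
tcp_pos: [0.49, 0.3018, 0.047]
eef_rot: [-180.0, -0.0, -3.3]
contact_force: [0.0, -0.3, -0.2]
gripper_width: 0.0214
```

```bash
python3 - <<'E'
from seg import *
s=r.get_state();print(s["tcp_pos"],railf(s["tcp_pos"]));c=vision.capture("wrist");cv2.imwrite("pics/s.png",c["pixels"])
plan((*W(RO,RY,0,-.072),.0125),-3.3,1)
E
```

```text
[0.49002007 0.30184194 0.04697349] [  0.35126644 -71.75682975]
from [0.49   0.3019 0.047 ] -3.3 roll,pitch [-1.7997e+02 -2.0000e-02]
[-0.03, 0.03, 3.45] 0 0 0.0
```

View pics/s.png

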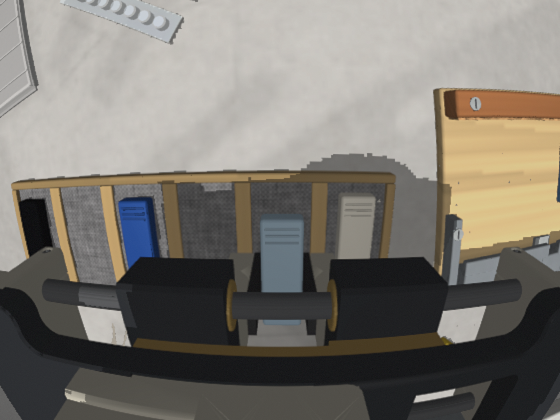

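>>> {"api": "play_rows", "payload": {"motion": [[[0,0,0.5,0,0,0,1.8],[0,0,0.8,0,0,0,1.8],[0,0,0.8,0,0,0,1.8],[0,0,0.6,0,0,0,1.8],[0,0,0.5,0,0,0,1.8],[0,0,0.2,0,0,0,1.8],[0,0,0,0,0,0,1.8],[0,0,0,0,0,0,1.8]]]}}

```text
time_s: 19.55
tcp_pos: [0.4899, 0.302, 0.0127]
eef_rot: [-180.0, -0.0, -3.3]
contact_force: [0.7, 0.2, 0.3]
gripper_width: 0.0219
```

>>> {"api": "play_rows", "payload": {"motion": [[[0,0,0,0,0,0,2.6],[0,0,0,0,0,0,2.6],[0,0,0,0,0,0,2.6],[0,0,-0.5,0,0,0,2.6],[0,0,-1.5,0,0,0,2.6],[0,0,-2.0,0,0,0,2.6],[0,0,-2.5,0,0,0,3.2],[0,0,-1.0,0,0,0,3.2]]]}}

```text
time_s: 20.35
tcp_pos: [0.4908, 0.3028, 0.0904]
eef_rot: [-179.9, -0.1, -3.3]
contact_force: [-0.3, 0.9, -0.1]
gripper_width: 0.0312
```

```bash
python3 - <<'E'
from seg import *
s=r.get_state();c=vision.capture("wrist");cv2.imwrite("pics/t.png",c["pixels"]);bars(c,s,.019,300)
plan((.5412,.0706,.065),3.2,8)
E
```

```text
(268, 185, 30, 82) [0.4902 0.3023] [0.0216 0.0644] 86.8
(145, 184, 37, 75) [0.4988 0.3956] [0.0254 0.061 ] 87.0
(527, 121, 24, 71) [0.5411 0.0704] [0.0641 0.0305] 3.5
from [0.4911 0.303  0.091 ] -3.26 roll,pitch [-179.8    -0.19]
[0.79, 2.86, 0.33] 0 0 -0.81
[0.75, 2.88, 0.33] 0 0 -0.81
[0.71, 2.89, 0.33] 0 0 -0.81
[0.67, 2.9, 0.33] 0 0 -0.81
[0.63, 2.91, 0.33] 0 0 -0.81
[0.59, 2.91, 0.33] 0 0 -0.81
[0.55, 2.92, 0.33] 0 0 -0.81
[0.5, 2.93, 0.33] 0 0 -0.81
```

View pics/t.png

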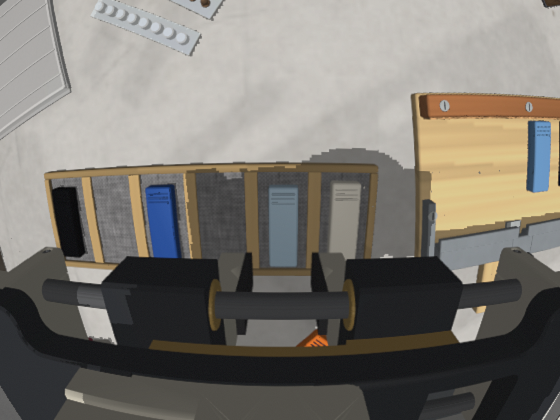

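Pale lies centred beside white, at (283,226). Now light.

>>> {"api": "play_rows", "payload": {"motion": [[[0.79,2.85,0.2,0,0,-0.8,3.2],[0.75,2.86,0.3,0,0,-0.8,3.2],[0.71,2.87,0.35,0,0,-0.8,3.2],[0.67,2.88,0.35,0,0,-0.8,3.2],[0.63,2.89,0.35,0,0,-0.8,3.2],[0.59,2.89,0.35,0,0,-0.8,3.2],[0.55,2.9,0.35,0,0,-0.8,3.2],[0.5,2.9,0.35,0,0,-0.9,3.2]]]}}

```text
time_s: 21.2
tcp_pos: [0.5395, 0.0696, 0.0609]
eef_rot: [180.0, 0.0, 3.2]
contact_force: [0.9, 0.5, -0.7]
gripper_width: 0.0322
```

>>> {"api": "play_rows", "payload": {"motion": [[[0,0,0,0,0,0,3.2],[0,0,0,0,0,0,3.2],[0,0,0,0,0,0,3.2],[0,0,0,0,0,0,3.2],[0,0,0,0,0,0,3.2],[0,0,0,0,0,0,3.2],[0,0,0,0,0,0,3.2],[0,0,0,0,0,0,3.2]]]}}

```text
time_s: 22.0
tcp_pos: [0.5398, 0.0711, 0.0617]
eef_rot: [-180.0, -0.0, 3.2]
contact_force: [-0.5, -0.5, 0.3]
gripper_width: 0.0322
```

```bash
python3 - <<'E'
from seg import *
s=r.get_state();print(s["tcp_pos"],s["eef_rot"]);c=vision.capture("wrist");cv2.imwrite("pics/u.png",cv2.resize(c["pixels"][150:350,180:420],None,fx=3,fy=3));bars(c,s,.024,300)
E
```

```text
[0.53976689 0.07107319 0.06171044] [-1.79997592e+02 -5.35675461e-03  3.22480730e+00]
(12, 236, 24, 30) [0.5173 0.2918] [0.0216 0.0399] 27.6
(339, 192, 33, 68) [0.5539 0.0247] [0.0457 0.0204] 4.9
(268, 191, 34, 92) [0.543  0.0695] [0.0635 0.0215] 3.3
```

View pics/u.png

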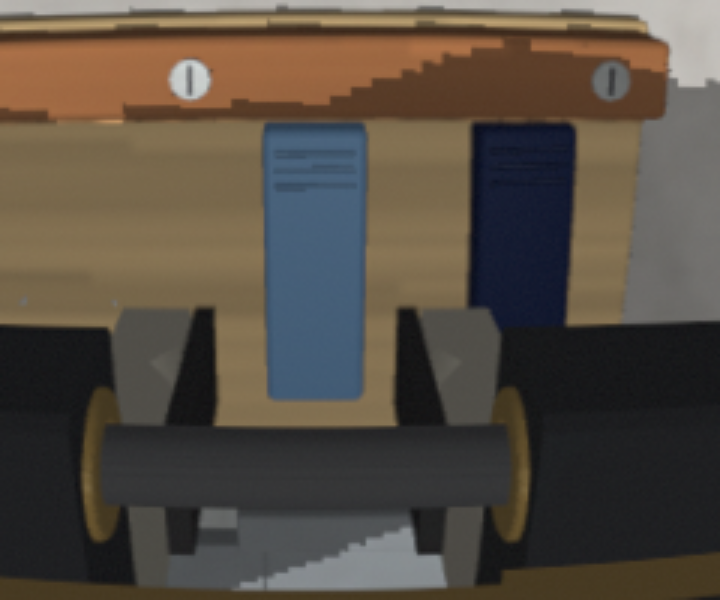

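>>> {"api": "play_rows", "payload": {"motion": [[[0.15,-0.1,0.8,0,0,0,3.2],[0,0,0.9,0,0,0,3.2],[0,0,0.8,0,0,0,3.2],[0,0,0.6,0,0,0,3.2],[0,0,0.6,0,0,0,3.2],[0,0,0.5,0,0,0,3.2],[0,0,0.25,0,0,0,3.2],[0,0,0,0,0,0,3.2]]]}}

```text
time_s: 22.85
tcp_pos: [0.5411, 0.0719, 0.0168]
eef_rot: [180.0, 0.0, 3.2]
contact_force: [0.9, -0.1, 0.1]
gripper_width: 0.0322
```

>>> {"api": "play_rows", "payload": {"motion": [[[0,0,0,0,0,0,1.8],[0,0,0,0,0,0,1.8],[0,0,0,0,0,0,1.8],[0,0,0,0,0,0,1.8],[0,0,0,0,0,0,1.8],[0,0,0,0,0,0,1.8],[0,0,0,0,0,0,1.8],[0,0,0,0,0,0,1.8]]]}}

```text
time_s: 23.65
tcp_pos: [0.5414, 0.072, 0.0174]
eef_rot: [-180.0, -0.0, 3.2]
contact_force: [-1.2, -0.8, 5.1]
gripper_width: 0.0217
```

>>> {"api": "play_rows", "payload": {"motion": [[[0,0,-0.5,0,0,0,1.8],[0,0,-1.0,0,0,0,1.8],[0,0,-1.5,0,0,0,1.8],[0,0,-1.5,0,0,0,1.8],[0,0,-1.5,0,0,0,1.8],[0,0,-0.5,0,0,0,1.8],[0,0,0,0,0,0,1.8],[0,0,0,0,0,0,1.8]]]}}

```text
time_s: 24.45
tcp_pos: [0.5409, 0.0719, 0.0818]
eef_rot: [-180.0, 0.0, 3.2]
contact_force: [-0.4, -0.8, -1.3]
gripper_width: 0.0216
```

```bash
python3 - <<'E'
from seg import *
s=r.get_state();print(s["tcp_pos"],s["contact_force"]);c=vision.capture("wrist");cv2.imwrite("pics/v.png",c["pixels"]);bars(c,s,.024,300)
plan((*W(RO,RY,0,-.024),.065),-3.3,8)
E
```

```text
[0.54085995 0.07186549 0.08182921] [-0.35084203 -0.79901549 -1.26633505]
(26, 230, 23, 27) [0.5174 0.2929] [0.0204 0.0379] 27.0
(260, 212, 44, 81) [0.5241 0.0712] [0.064  0.0315] 3.2
(334, 188, 31, 71) [0.5496 0.0243] [0.0531 0.0206] 4.4
from [0.5407 0.0718 0.0816] 3.2 roll,pitch [1.7998e+02 6.0000e-02]
[-0.41, -3.5, 0.21] 0 0 0.81
[-0.46, -3.49, 0.21] 0 0 0.81
[-0.51, -3.49, 0.21] 0 0 0.81
[-0.56, -3.48, 0.21] 0 0 0.81
[-0.61, -3.47, 0.21] 0 0 0.81
[-0.66, -3.46, 0.21] 0 0 0.81
[-0.71, -3.45, 0.21] 0 0 0.81
[-0.75, -3.44, 0.21] 0 0 0.81
```

View pics/v.png

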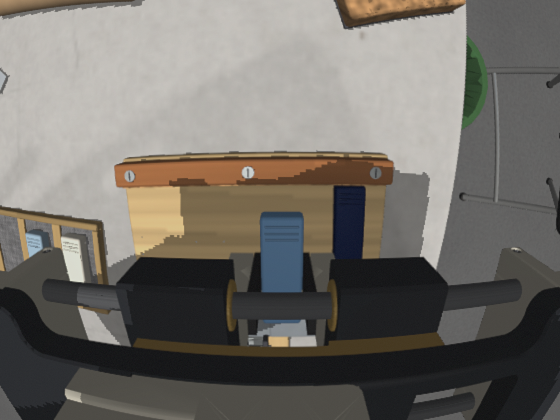

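Light is held, at (282,268). On to the pocket between pale and mid.

>>> {"api": "play_rows", "payload": {"motion": [[[-0.41,-3.5,0.1,0,0,0.8,1.8],[-0.46,-3.49,0.2,0,0,0.8,1.8],[-0.51,-3.49,0.2,0,0,0.8,1.8],[-0.56,-3.48,0.2,0,0,0.8,1.8],[-0.61,-3.47,0.2,0,0,0.8,1.8],[-0.66,-3.46,0.2,0,0,0.8,1.8],[-0.71,-3.45,0.2,0,0,0.8,1.8],[-0.75,-3.44,0.2,0,0,0.9,1.8]]]}}

```text
time_s: 25.3
tcp_pos: [0.4917, 0.3506, 0.066]
eef_rot: [179.9, 0.1, -3.3]
contact_force: [0.0, -0.3, 0.0]
gripper_width: 0.0216
```

>>> {"api": "play_rows", "payload": {"motion": [[[0,0,0.5,0,0,0,1.8],[0,0,0.5,0,0,0,1.8],[0,0,0.5,0,0,0,1.8],[0,0,0.5,0,0,0,1.8],[0,0,0,0,0,0,1.8],[0,0,0,0,0,0,1.8],[0,0,0,0,0,0,1.8],[0,0,0,0,0,0,1.8]]]}}

```text
time_s: 26.1
tcp_pos: [0.4927, 0.3496, 0.0475]
eef_rot: [-180.0, -0.0, -3.3]
contact_force: [-0.8, 0.8, -1.2]
gripper_width: 0.0214
```

```bash
python3 - <<'E'
from seg import *
s=r.get_state();print(s["tcp_pos"],railf(s["tcp_pos"]));c=vision.capture("wrist");cv2.imwrite("pics/w.png",c["pixels"])
plan((*W(RO,RY,0,-.024),.0128),-3.3,1)
E
```

```text
[0.4927306  0.34956184 0.04753388] [  0.31035135 -23.96002377]
from [0.4927 0.3496 0.0475] -3.3 roll,pitch [-1.7997e+02 -2.0000e-02]
[-0.03, 0.01, 3.47] 0 0 -0.0
```

View pics/w.png

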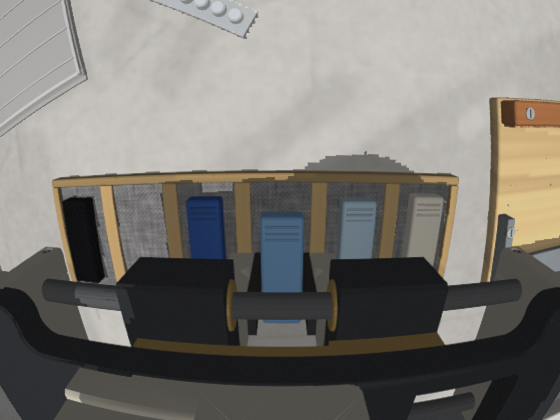

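The light bar is centred over its pocket, between mid at (207,230) and pale at (358,230).

>>> {"api": "play_rows", "payload": {"motion": [[[0,0,0.5,0,0,0,1.8],[0,0,0.8,0,0,0,1.8],[0,0,0.8,0,0,0,1.8],[0,0,0.6,0,0,0,1.8],[0,0,0.5,0,0,0,1.8],[0,0,0.2,0,0,0,1.8],[0,0,0,0,0,0,1.8],[0,0,0,0,0,0,1.8]]]}}

```text
time_s: 26.95
tcp_pos: [0.4926, 0.3497, 0.0132]
eef_rot: [-180.0, -0.0, -3.3]
contact_force: [-0.2, 0.8, -0.6]
gripper_width: 0.0214
```

>>> {"api": "play_rows", "payload": {"motion": [[[0,0,0,0,0,0,2.6],[0,0,0,0,0,0,2.6],[0,0,0,0,0,0,2.6],[0,0,-0.5,0,0,0,2.6],[0,0,-1.5,0,0,0,2.6],[0,0,-2.0,0,0,0,2.6],[0,0,-2.5,0,0,0,3.2],[0,0,-1.0,0,0,0,3.2]]]}}

```text
time_s: 27.75
tcp_pos: [0.4935, 0.3505, 0.091]
eef_rot: [-179.8, -0.1, -3.3]
contact_force: [-0.3, 0.8, 0.5]
gripper_width: 0.0317
```

```bash
python3 - <<'E'
from seg import *
s=r.get_state();c=vision.capture("wrist");cv2.imwrite("pics/x.png",c["pixels"]);bars(c,s,.019,300)
plan((.5440,.0250,.065),3.2,16)
E
```

```text
(329, 185, 33, 76) [0.4926 0.3031] [0.0228 0.0601] 86.9
(268, 183, 31, 83) [0.4938 0.35  ] [0.0222 0.0651] 86.8
(204, 183, 33, 78) [0.4985 0.397 ] [0.0235 0.0617] 86.5
from [0.4937 0.3509 0.0917] -3.26 roll,pitch [-179.79   -0.18]
[0.43, 2.02, 0.17] 0 0 -0.4
[0.42, 2.02, 0.17] 0 0 -0.4
[0.4, 2.02, 0.17] 0 0 -0.4
[0.39, 2.02, 0.17] 0 0 -0.4
[0.37, 2.03, 0.17] 0 0 -0.4
[0.36, 2.03, 0.17] 0 0 -0.4
[0.34, 2.03, 0.17] 0 0 -0.4
[0.33, 2.03, 0.17] 0 0 -0.4
[0.32, 2.04, 0.17] 0 0 -0.4
[0.3, 2.04, 0.17] 0 0 -0.4
[0.29, 2.04, 0.17] 0 0 -0.4
[0.27, 2.04, 0.17] 0 0 -0.4
[0.26, 2.04, 0.17] 0 0 -0.4
[0.24, 2.05, 0.17] 0 0 -0.4
[0.23, 2.05, 0.17] 0 0 -0.4
[0.21, 2.05, 0.17] 0 0 -0.4
```

View pics/x.png

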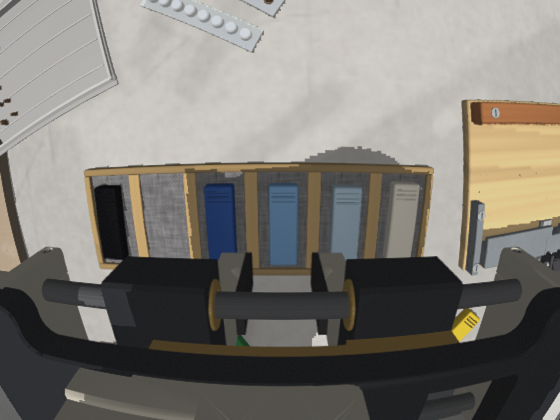

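Light is in place at (283,225). Last is deep.

>>> {"api": "play_rows", "payload": {"motion": [[[0.43,2.02,0.1,0,0,-0.4,3.6],[0.42,2.02,0.2,0,0,-0.4,3.6],[0.4,2.02,0.2,0,0,-0.4,3.6],[0.39,2.02,0.2,0,0,-0.4,3.6],[0.37,2.03,0.2,0,0,-0.4,3.6],[0.36,2.03,0.2,0,0,-0.4,3.6],[0.34,2.03,0.2,0,0,-0.4,3.6],[0.33,2.03,0.2,0,0,-0.4,3.6]]]}}

```text
time_s: 28.6
tcp_pos: [0.5172, 0.1855, 0.0724]
eef_rot: [180.0, 0.0, -0.1]
contact_force: [0.8, -0.8, -0.5]
gripper_width: 0.0356
```

>>> {"api": "play_rows", "payload": {"motion": [[[0.32,2.04,0.2,0,0,-0.5,3.6],[0.3,2.04,0.2,0,0,-0.5,3.6],[0.29,2.04,0.2,0,0,-0.5,3.6],[0.27,2.04,0.2,0,0,-0.5,3.6],[0.26,2.04,0.2,0,0,-0.5,3.6],[0.24,2.05,0.2,0,0,-0.5,3.6],[0.23,2.05,0.1,0,0,-0.5,3.6],[0.21,2.05,0,0,0,-0.5,3.6]]]}}

```text
time_s: 29.4
tcp_pos: [0.543, 0.0228, 0.0593]
eef_rot: [180.0, 0.1, 3.9]
contact_force: [-0.3, 0.1, -0.2]
gripper_width: 0.0361
```

>>> {"api": "play_rows", "payload": {"motion": [[[0,0,0,0,0,0,3.6],[0,0,0,0,0,0,3.6],[0,0,0,0,0,0,3.6],[0,0,0,0,0,0,3.6],[0,0,0,0,0,0,3.6],[0,0,0,0,0,0,3.6],[0,0,0,0,0,0,3.6],[0,0,0,0,0,0,3.6]]]}}

```text
time_s: 30.2
tcp_pos: [0.5435, 0.0239, 0.0602]
eef_rot: [-180.0, -0.0, 3.9]
contact_force: [0.1, 0.6, 0.0]
gripper_width: 0.0358
```

```bash
python3 - <<'E'
from seg import *
s=r.get_state();print(s["tcp_pos"],s["eef_rot"]);c=vision.capture("wrist");cv2.imwrite("pics/y.png",c["pixels"]);bars(c,s,.024,300)
E
```

```text
[0.54349658 0.02391786 0.06019031] [-1.79999203e+02 -4.35337014e-03  3.91937679e+00]
(265, 194, 34, 90) [0.5458 0.0238] [0.0619 0.0204] 4.9
```

View pics/y.png

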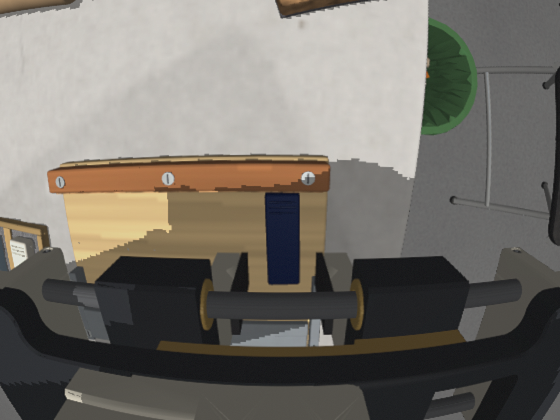

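Deep is centred at (282,238). Descend, grip and lift.

>>> {"api": "play_rows", "payload": {"motion": [[[0.15,0,0.8,0,0,0,3.6],[0,0,0.9,0,0,0,3.6],[0,0,0.8,0,0,0,3.6],[0,0,0.6,0,0,0,3.6],[0,0,0.6,0,0,0,3.6],[0,0,0.4,0,0,0,3.6],[0,0,0.2,0,0,0,3.6],[0,0,0,0,0,0,3.6]]]}}

```text
time_s: 31.05
tcp_pos: [0.5449, 0.0239, 0.0169]
eef_rot: [180.0, 0.0, 3.9]
contact_force: [-0.3, 0.0, -0.1]
gripper_width: 0.0356
```

>>> {"api": "play_rows", "payload": {"motion": [[[0,0,0,0,0,0,1.8],[0,0,0,0,0,0,1.8],[0,0,0,0,0,0,1.8],[0,0,0,0,0,0,1.8],[0,0,0,0,0,0,1.8],[0,0,0,0,0,0,1.8],[0,0,0,0,0,0,1.8],[0,0,0,0,0,0,1.8]]]}}

```text
time_s: 31.85
tcp_pos: [0.5452, 0.024, 0.0175]
eef_rot: [-180.0, -0.0, 3.9]
contact_force: [-0.1, -0.0, 4.9]
gripper_width: 0.0216
```

>>> {"api": "play_rows", "payload": {"motion": [[[0,0,-0.5,0,0,0,1.8],[0,0,-1.0,0,0,0,1.8],[0,0,-1.5,0,0,0,1.8],[0,0,-1.5,0,0,0,1.8],[0,0,-1.5,0,0,0,1.8],[0,0,-0.5,0,0,0,1.8],[0,0,0,0,0,0,1.8],[0,0,0,0,0,0,1.8]]]}}

```text
time_s: 32.65
tcp_pos: [0.5446, 0.0238, 0.0818]
eef_rot: [-180.0, 0.0, 3.9]
contact_force: [-0.4, 0.1, -1.0]
gripper_width: 0.0215
```

```bash
python3 - <<'E'
from seg import *
s=r.get_state();print(s["tcp_pos"],s["contact_force"]);c=vision.capture("wrist");cv2.imwrite("pics/z.png",c["pixels"]);bars(c,s,.024,300)
plan((*W(RO,RY,0,.072),.065),-3.3,16)
E
```

```text
[0.54457751 0.02381463 0.08179959] [-0.3898406   0.09185259 -0.96583462]
(0, 227, 20, 45) [0.5028 0.2886] [0.0315 0.05  ] 86.6
(260, 218, 43, 75) [0.5257 0.0229] [0.0597 0.0299] 4.3
from [0.5444 0.0237 0.0815] 3.9 roll,pitch [1.7999e+02 6.0000e-02]
[-0.11, -2.65, 0.1] 0 0 0.45
[-0.13, -2.65, 0.1] 0 0 0.45
[-0.15, -2.65, 0.1] 0 0 0.45
[-0.17, -2.65, 0.1] 0 0 0.45
[-0.19, -2.64, 0.1] 0 0 0.45
[-0.21, -2.64, 0.1] 0 0 0.45
[-0.24, -2.64, 0.1] 0 0 0.45
[-0.26, -2.64, 0.1] 0 0 0.45
[-0.28, -2.64, 0.1] 0 0 0.45
[-0.3, -2.63, 0.1] 0 0 0.45
[-0.32, -2.63, 0.1] 0 0 0.45
[-0.34, -2.63, 0.1] 0 0 0.45
[-0.36, -2.63, 0.1] 0 0 0.45
[-0.38, -2.62, 0.1] 0 0 0.45
[-0.4, -2.62, 0.1] 0 0 0.45
[-0.42, -2.62, 0.1] 0 0 0.45
```

View pics/z.png

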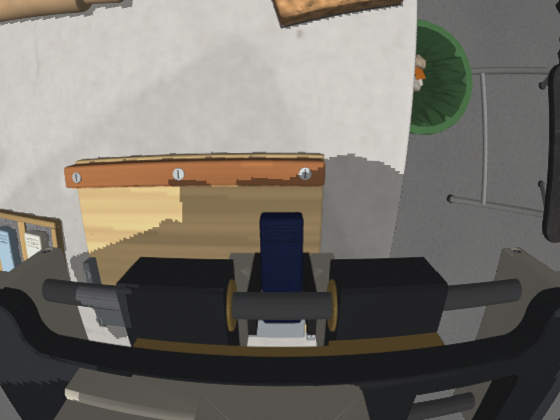

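Deep is held, at (282,268). Travel to the pocket beside the almost black bar.

>>> {"api": "play_rows", "payload": {"motion": [[[-0.1,-2.65,0,0,0,0.45,1.8],[-0.13,-2.65,0,0,0,0.45,1.8],[-0.15,-2.65,0.1,0,0,0.45,1.8],[-0.17,-2.65,0.1,0,0,0.45,1.8],[-0.2,-2.64,0.1,0,0,0.45,1.8],[-0.21,-2.64,0.1,0,0,0.45,1.8],[-0.24,-2.64,0.1,0,0,0.45,1.8],[-0.26,-2.64,0.1,0,0,0.45,1.8]]]}}

```text
time_s: 33.5
tcp_pos: [0.5211, 0.2355, 0.0751]
eef_rot: [179.9, 0.1, 0.3]
contact_force: [1.1, -0.0, -0.5]
gripper_width: 0.022
```

>>> {"api": "play_rows", "payload": {"motion": [[[-0.28,-2.64,0.1,0,0,0.45,1.8],[-0.3,-2.63,0.1,0,0,0.45,1.8],[-0.32,-2.63,0.1,0,0,0.45,1.8],[-0.34,-2.63,0.1,0,0,0.45,1.8],[-0.36,-2.63,0.1,0,0,0.45,1.8],[-0.38,-2.62,0.1,0,0,0.45,1.8],[-0.4,-2.62,0.1,0,0,0.45,1.8],[-0.42,-2.62,0.1,0,0,0.45,1.8]]]}}

```text
time_s: 34.3
tcp_pos: [0.4978, 0.4461, 0.0668]
eef_rot: [179.9, 0.1, -3.3]
contact_force: [0.5, -0.0, 0.5]
gripper_width: 0.0215
```

>>> {"api": "play_rows", "payload": {"motion": [[[0,0,0.5,0,0,0,1.8],[0,0,0.5,0,0,0,1.8],[0,0,0.5,0,0,0,1.8],[0,0,0.5,0,0,0,1.8],[0,0,0,0,0,0,1.8],[0,0,0,0,0,0,1.8],[0,0,0,0,0,0,1.8],[0,0,0,0,0,0,1.8]]]}}

```text
time_s: 35.1
tcp_pos: [0.4986, 0.4456, 0.0486]
eef_rot: [-180.0, -0.0, -3.3]
contact_force: [1.2, -0.4, 0.4]
gripper_width: 0.0213
```

```bash
python3 - <<'E'
from seg import *
s=r.get_state();print(s["tcp_pos"],railf(s["tcp_pos"]));c=vision.capture("wrist");cv2.imwrite("pics/aa.png",c["pixels"])
plan((*W(RO,RY,0,.072),.0128),-3.3,1)
E
```

```text
[0.49861258 0.44563257 0.04859818] [ 0.65236291 72.28999069]
from [0.4985 0.4456 0.0485] -3.3 roll,pitch [-1.7997e+02 -2.0000e-02]
[-0.06, 0.03, 3.57] 0 0 0.0
```

View pics/aa.png

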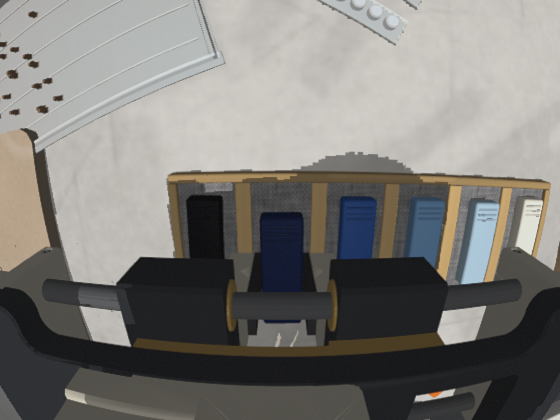

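Deep is centred over the last pocket. Lower and release.

>>> {"api": "play_rows", "payload": {"motion": [[[-0.05,0,0.5,0,0,0,1.8],[0,0,0.8,0,0,0,1.8],[0,0,0.8,0,0,0,1.8],[0,0,0.7,0,0,0,1.8],[0,0,0.5,0,0,0,1.8],[0,0,0.2,0,0,0,1.8],[0,0,0,0,0,0,1.8],[0,0,0,0,0,0,1.8]]]}}

```text
time_s: 35.95
tcp_pos: [0.498, 0.4457, 0.0132]
eef_rot: [-180.0, -0.0, -3.3]
contact_force: [-0.2, 0.1, -0.8]
gripper_width: 0.0218
```

>>> {"api": "play_rows", "payload": {"motion": [[[0,0,0,0,0,0,2.6],[0,0,0,0,0,0,2.6],[0,0,0,0,0,0,2.6],[0,0,-0.5,0,0,0,2.6],[0,0,-1.5,0,0,0,2.6],[0,0,-2.0,0,0,0,2.6],[0,0,-2.5,0,0,0,3.2],[0,0,-2.5,0,0,0,3.2]]]}}

```text
time_s: 36.75
tcp_pos: [0.498, 0.4457, 0.1054]
eef_rot: [-180.0, -0.0, -3.3]
contact_force: [-0.4, 1.2, 0.1]
gripper_width: 0.0312
```

>>> {"api": "play_rows", "payload": {"motion": [[[0,-2,-2,0,0,0,3.2],[0,-4,-2,0,0,0,3.2],[0,-4,-2,0,0,0,3.2],[0,-4,-1,0,0,0,3.2],[0,-4,0,0,0,0,3.2],[0,-2,0,0,0,0,3.2],[0,0,0,0,0,0,3.2],[0,0,0,0,0,0,3.2]]]}}

```text
time_s: 37.55
tcp_pos: [0.5091, 0.6453, 0.1736]
eef_rot: [180.0, -0.0, -3.3]
contact_force: [-0.0, -0.4, 0.6]
gripper_width: 0.032
```

```bash
python3 - <<'E'
from seg import *
c=vision.capture("top");im=c["pixels"];cv2.imwrite("pics/bb.png",cv2.resize(im[140:265,145:420],None,fx=2.9,fy=2.9,interpolation=cv2.INTER_CUBIC))
s=vision.capture("side");cv2.imwrite("pics/cc.png",cv2.resize(s["pixels"][155:315,205:415],None,fx=3.7,fy=3.7,interpolation=cv2.INTER_CUBIC))
hsv=cv2.cvtColor(im,cv2.COLOR_BGR2HSV);H,S,V=[hsv[...,i] for i in range(3)]
ms={'blue':(H>92)&(H<130)&(S>40)&(V>35),'white':(V>170)&(S<25),'dark':V<45}
for n,m in ms.items():
    m=m.astype(np.uint8);k=np.zeros_like(m);k[170:228,153:298]=m[170:228,153:298]
    for q in cv2.findContours(k,0,1)[0]:
        if cv2.contourArea(q)<120:continue
        p=np.array([toz(c,a[0],.019)[:2] for a in q]).astype(np.float32);re=cv2.minAreaRect(p)
        print(n,np.round(re[0],4),np.round(re[1],4),round(re[2],1),"rail mm",railf(re[0]).round(1))
E
```

```text
blue [0.4911 0.3491] [0.0235 0.0643] 86.5 rail mm [ -1.3 -24.5]
blue [0.4938 0.397 ] [0.024  0.0651] 86.7 rail mm [-1.4 23.5]
blue [0.4964 0.4448] [0.024 0.064] 87.4 rail mm [-1.5 71.3]
white [0.4888 0.256 ] [0.0199 0.0614] 86.3 rail mm [   1.8 -117.6]
dark [0.5    0.4929] [0.0241 0.0642] 85.2 rail mm [ -0.7 119.5]
```

View pics/bb.png

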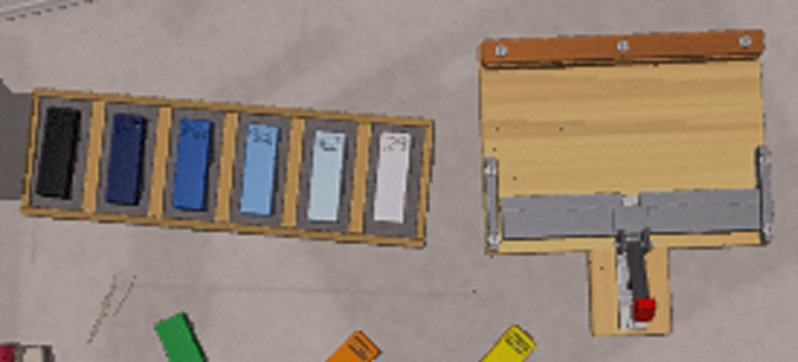

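View pics/cc.png

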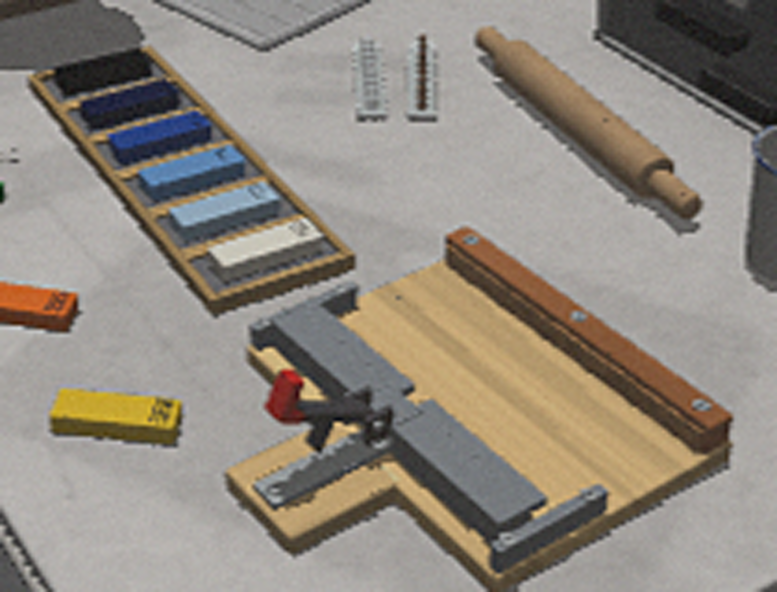

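All six bars lie flat in the right order. The end bars haven't moved, the clamp bar is back, and the arm is clear. The blue mask missed the pale bar (it is low in saturation), but both views and the earlier wrist measurement show it centred. I hand the job in.

```bash
python3 -c "
from plant import r
print(r.close_job())"
```

```text
the job is handed in; nothing more can be done
None
```

The job is done and handed in at about 38 s. I lifted the red pawl and slid the clamp bar back about 35 mm while all four bars were still in the jig. Each blue bar then went into its own pocket, so the rail runs white, pale, light, mid, deep, almost black.

**Blue bars:** in the last top view, light, mid and deep are within about 1.5 mm of their pocket centres and turned less than 1° from the rail. The last colour mask missed the pale bar. I checked it by eye in the top and side views; an earlier wrist-camera measurement had it within about 1 mm of centre.

**End bars and clamp:** the white and almost black bars measure where they were at the start (0.1 mm or less of change). The clamp bar is still back with the pawl up, and the gripper is clear of everything.

**Checks that disagreed:** the first estimate of where to lower the mid bar was about 4 mm off, and I corrected it before release. The hand-in itself reports no verdict.

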